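# Put three mixed-up sample parts back into their own holders

## Task

The three black sample parts (round cap, rectangular block, U-shaped fork) each stand in the wrong holder. Put each one upright and flat in the middle of the well of the holder whose ledge shows its outline, using the spare holder with the bare ledge as the resting place on the way: set a part down there, in the middle of its well, and let go of it before any part goes into its own holder. In the end the spare holder is empty again; leave the caliper, the tape roll and the jar where they are.

Things in the scene. Friction and masses are not known exactly. Their poses are not given: they have to be found in the camera images.
- cap: Round black moulded cap: foot flange 52 mm across and 8 mm thick, above it a plain round body 38 mm across, 46 mm high in all, small steel disc on top. Loose, about 0.12 kg. Origin: centre of its underside; z up along its axis. At the start it stands upright in a holder that is not its own.
- bar: Rectangular black moulded block 58 (its x) x 36 (its y) x 44 mm high, with a steel cross pin and a steel dot on top. Loose, about 0.14 kg. Origin: centre of its underside; z up. At the start it stands upright in a holder that is not its own.
- fork: Black moulded fork, a U from above: 54 (its x) x 50 (its y) x 42 mm high; web 16 mm thick at -x, two prongs 14 mm wide towards +x, slot 22 mm; thin steel cross pin. Grip it across both prongs (50 mm). Loose, about 0.11 kg. Origin: centre of its outline, at the underside; z up. At the start it stands upright in a holder that is not its own.
- holder_round: Fixed holder: white plate 154 x 92 mm, 6 mm thick, with a square well, 80 mm inside (floor 6 mm up, blue rim 6 mm wide, top 12 mm up). Origin: at bench height under the well's centre; +x (within 0.25 rad of world +x) points to its ledge, centred 75 mm away. On its ledge is fixed a flat black round disc, 52 mm across and 5 mm thick: it is the holder of the round cap.
- holder_bar: Fixed holder: white plate 154 x 92 mm, 6 mm thick, with a square well, 80 mm inside (floor 6 mm up, blue rim 6 mm wide, top 12 mm up). Origin: at bench height under the well's centre; +x (within 0.25 rad of world +x) points to its ledge, centred 75 mm away. On its ledge is fixed a flat black rectangle, 36 x 58 mm and 5 mm thick: it is the holder of the rectangular block.
- holder_fork: Fixed holder: white plate 154 x 92 mm, 6 mm thick, with a square well, 80 mm inside (floor 6 mm up, blue rim 6 mm wide, top 12 mm up). Origin: at bench height under the well's centre; +x (within 0.25 rad of world +x) points to its ledge, centred 75 mm away. On its ledge is fixed a flat black U, 50 x 54 mm and 5 mm thick: it is the holder of the fork.
- holder_blank: Fixed holder: white plate 154 x 92 mm, 6 mm thick, with a square well, 80 mm inside (floor 6 mm up, blue rim 6 mm wide, top 12 mm up). Origin: at bench height under the well's centre; +x (within 0.25 rad of world +x) points to its ledge, centred 75 mm away. Its ledge is bare: it is the spare holder, empty at the start.
- caliper: Bystander: steel caliper lying flat, 150 x 40 mm, 5 to 9 mm thick, loose. Origin: centre of its underside.
- tape_roll: Bystander: cardboard-brown roll of tape lying flat, 60 mm across, 24 mm high, loose. Origin: centre of its underside.
- grease_jar: Bystander: white jar with black lid, 44 mm across, 55 mm high, loose. Origin: centre of its underside.
Mind the look-alikes: they are no part of the job. Leave any blue or red look-alike of the bar alone. What is shaped like the cap but turquoise is not meant.

How it is judged:
By the outcome, as a careful person would: the job done as asked, in the order asked, and still so for the second after the job is handed in, with the robot touching nothing.
It also fails if it takes over 120 s, if anything falls off the work surface, if the arm or the gripper's body presses on something with over 40 N, if the wrist force passes 120 N, or if a joint passes its speed limit or range.

## Robot

A 6-joint arm with a two-finger parallel gripper is mounted at the origin on the work surface. World frame = base frame: x ahead of the robot, y to its left, z up, the work surface at z = 0. Lengths are in m, angles in rad, forces in N, time in s.
With the tool pointing down it reaches from about 0.225 to 0.725 m from the base axis. Payload 3.1 kg.
Tool frame: the origin (TCP) lies midway between the tips of the shut fingers; the grasp point (between the pads) lies ctrl.tcp_to_grasp behind it (ctrl.tcp_to_grasp is the distance from the TCP to the grasp point, in m); z points along the fingers, y is the line along which they close (so a half turn about z gives the same grasp; the last joint's range is limited). The gripper opens to 85 mm and grips with 20 to 120 N. Pads are 22 mm wide; open, the fingers measure 114 mm over their backs; the gripper's body (76 mm by 85 mm) begins 54 mm behind the grasp point. The pads swing forward as they close: fully open they stand 13 mm farther back than shut.
Start: joints at [1.083, 0.048, 0.099, 1.622, 0, 1.443], TCP at [0.185, 0.491, 0.201] pointing down, gripper open.
Joint ranges: [-2.91, 2.91], [-0.99, 1.94], [-1.21, 1.42], [-2.12, 2.29], [-1.49, 1.47], [-3.14, 3.14]. Speed limits (rad/s): [2.79, 2.79, 3.14, 3.14, 3.14, 3.14].

## Interface

Orientations are given as a 3x3 rotation matrix whose columns are the frame's x, y, z axes.
In Python, from rig import status, viewer, ticket, ctrl gives the robot as it stands. The module is installed in compiled form; this text tells all that it offers.
- The arm moves only by the tool apply_moves, never from a script. Its argument "series" is a list of rows, each a list of 4 numbers: the shift along the tool's x, y, z in m, then the turn about the tool's z in rad. In form: [[dx, dy, dz, turn], ...]. A call has 1 to 10 rows; each row shifts and turns the commanded pose from where the row before left it, along the tool's axes as they then stand; what a row does not reach is not made up. A row lasts 1/12 s, in which the tool goes at most 41.7 mm and 7.16 degrees, less where a joint would pass 70% of its speed; a pose out of reach is approached as far as the arm can. A call with a gripper value outside its range is refused whole. "fingers" is the closure, from 0 (fully open) to 1 (shut), set as the call begins (left out, the last holds). The fingers move at their own pace and stop on an object; the grip force is fixed at half the most. Time passes only in rows, so rows that do not move let the fingers close. It gives the time, the measured TCP pose, the force, the opening and the grip force at its end, in the units of the state.
- status.get_state(): the state, without advancing time (a new reading comes with each control period).
- viewer.get_image(name): name is "side" or "top"; returns a dict with "image" (420x560x3 uint8, red, green, blue), "mtx" (3x3 intrinsics, pixels), "R" (3x3) and "t" (3): a world point X has camera coordinates R X + t. Camera axes: x right, y down, z forward; pixel columns grow to the right and rows downward; lengths in m; the calibration is good to about 2 mm. A picture is of the moment at which its call begins. There is no depth.
- ticket.finish_job(): hands the job in; it is judged then, once.
The state is a dict: "time_s": time; "q": joint angles; "qvel": joint speeds; "tau": joint torques, N m; "tcp_pos": TCP position; "tool_rot": TCP orientation; "force": force on the tool from outside, world axes, zero at the start; "wrist_torque": the same for the moment, N m; "grip_width": finger opening in m; "grasp_force": force on a finger pad.
Only numpy, scipy, OpenCV 4.12 (cv2) and the standard library are available. Lean on these libraries where they do the work, as an engineer would, in place of code of your own. Each camera call takes 0.05 s, during which the arm holds its last target. There are 200 camera calls.

## Working session

There is one attempt and no reset: what is moved stays moved. The work goes in short steps, Python scripts to look and compute and a tool call to move; the robot and the scene stay as the last step left them, time stands still between calls to the robot, and variables do not carry over. Pictures are saved under pics/ and viewed, at most 14 in all, crops included, and the job is handed in when it is done.

Besides the shell and the picture viewer there is one more tool, called after "Emit:" as name(argument=value, ...), one argument or row to a line, values as JSON. apply_moves: Moves the arm, as the interface text tells. Its arguments: {"type":"object","properties":{"series":{"type":"array","items":{"type":"array","items":{"type":"number"}}},"fingers":{"type":"number"}},"required":["series"]}

```bash
mkdir -p pics; python3 - <<'E'
from rig import status, viewer, ctrl
import cv2,numpy as np,pickle
d={n:viewer.get_image(n) for n in("side","top")}
pickle.dump(d,open("first.pkl","wb"))
for n in d:
    cv2.imwrite(f"pics/{n}0.png",d[n]["image"][:,:,::-1]); print(n,d[n]["mtx"].round(1).tolist(),d[n]["R"].round(3).tolist(),d[n]["t"].round(3).tolist(), (-d[n]["R"].T@d[n]["t"]).round(3))
s=status.get_state(); print(s["time_s"],s["tool_rot"],s["tcp_pos"],s["grip_width"],ctrl.tcp_to_grasp)
E
```

```text
side [[381.6, 0.0, 281.1], [0.0, 381.6, 211.3], [0.0, 0.0, 1.0]] [[0.948, -0.317, -0.023], [-0.166, -0.431, -0.887], [0.271, 0.845, -0.461]] [-0.427, 0.138, 0.869] [ 0.192 -0.811  0.513]
top [[405.2, 0.0, 277.2], [0.0, 405.2, 212.7], [0.0, 0.0, 1.0]] [[-0.011, -1.0, 0.004], [-1.0, 0.01, -0.029], [0.029, -0.004, -1.0]] [0.018, 0.455, 0.995] [0.425 0.017 1.008]
0.1 [[-9.35975458e-01  3.52063801e-01 -1.01090626e-03]
 [ 3.52065140e-01  9.35973597e-01 -1.88771855e-03]
 [ 2.81584195e-04 -2.12276309e-03 -9.99997707e-01]] [0.18454812 0.4908423  0.20030966] 0.0852926582856181 0.0187
```

View pics/top0.png

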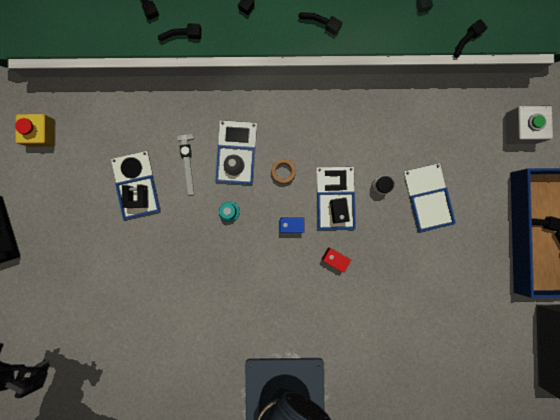

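View pics/side0.png

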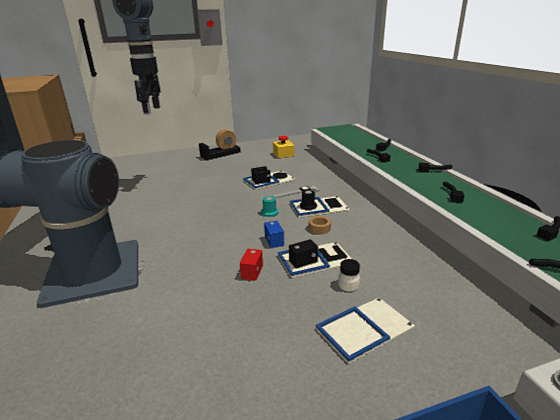

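The top view shows the fork at (135,195) in the round holder, the cap at (234,165) in the bar holder, the bar at (339,210) in the fork holder, and the empty spare holder at (432,210). Things that could be mistaken for a part:
- **Bar:** blue block (292,225) and red block (337,260).
- **Cap:** turquoise cap (229,211) and black jar lid (385,185).
- **Any part:** flat black outlines on the ledges at (131,167), (238,134) and (336,180), and black pieces on the conveyor.

The ones to move are the black ones standing in the wells.

```bash
cat > h.py <<'E'
import numpy as np,cv2,pickle
def ray(d,uv,z):
    R,t,K=d["R"],d["t"],d["mtx"]; c=-R.T@t
    uv=np.atleast_2d(uv).astype(float); r=np.c_[uv,np.ones(len(uv))]@np.linalg.inv(K).T@R
    return c+r*((z-c[2])/r[:,2:])
def tri(a,ua,b,ub):
    P=[d["mtx"]@np.c_[d["R"],d["t"]] for d in(a,b)]
    X=cv2.triangulatePoints(P[0],P[1],np.float64(ua).reshape(2,1),np.float64(ub).reshape(2,1))
    return (X[:3]/X[3]).ravel()
def proj(d,X):
    p=d["mtx"]@(d["R"]@np.array(X)+d["t"]); return p[:2]/p[2]
E
python3 - <<'E'
from h import *
d=pickle.load(open("first.pkl","rb")); T=d["top"]; im=T["image"]
hsv=cv2.cvtColor(im,cv2.COLOR_RGB2HSV)
blue=((hsv[...,0]>100)&(hsv[...,0]<130)&(hsv[...,1]>120)&(hsv[...,2]>60)).astype(np.uint8)
for n,(u,v) in dict(round=(135,195),bar=(234,165),fork=(338,210),blank=(432,210)).items():
    m=np.zeros_like(blue); m[v-28:v+28,u-30:u+30]=blue[v-28:v+28,u-30:u+30]
    pts=cv2.findNonZero(m); r=cv2.minAreaRect(pts); b=cv2.boxPoints(r)
    W=ray(T,b,.012); e=np.diff(np.r_[W,W[:1]],axis=0)[:,:2]
    a=np.arctan2(e[:,1],e[:,0]); a=(a+np.pi/4)%(np.pi/2)-np.pi/4
    print(n,len(pts),W.mean(0).round(4),"sides",np.hypot(*e.T).round(4),"yaw",a.mean().round(3), b.round(1).tolist())
    g=im[v-30:v+30,u-30:u+30].max(2); 
tiles=[]
for u,v in((135,185),(234,155),(338,200),(432,200)):
    tiles.append(cv2.resize(im[v-42:v+33,u-50:u+50],None,fx=4,fy=4,interpolation=cv2.INTER_CUBIC))
o=np.vstack([np.hstack(tiles[:2]),np.hstack(tiles[2:])]); cv2.imwrite("pics/tiles.png",np.clip(o.astype(float)*1.3,0,255).astype(np.uint8)[:,:,::-1])
S=d["side"]["image"]
a=[cv2.resize(S[v-30:v+30,u-40:u+40],None,fx=5,fy=5,interpolation=cv2.INTER_CUBIC) for u,v in((265,175),(308,200),(305,255),(355,330))]
cv2.imwrite("pics/tiles_s.png",np.clip(np.vstack([np.hstack(a[:2]),np.hstack(a[2:])]).astype(float)*1.3,0,255).astype(np.uint8)[:,:,::-1])
E
```

```text
round 257 [0.497  0.3568 0.012 ] sides [0.091  0.091  0.0907 0.0909] yaw 0.213 [[115.0999984741211, 183.0], [151.3000030517578, 174.89999389648438], [159.3000030517578, 210.89999389648438], [123.0999984741211, 219.0]]
bar 187 [0.5749 0.1169 0.012 ] sides [0.0898 0.0894 0.0898 0.0892] yaw -0.064 [[215.5, 181.5], [217.5, 145.3000030517578], [253.6999969482422, 147.3000030517578], [251.6999969482422, 183.5]]
fork 230 [ 0.459  -0.1313  0.012 ] sides [0.0909 0.0895 0.0906 0.0895] yaw 0.017 [[317.0, 192.6999969482422], [353.79998779296875, 191.60000610351562], [354.8999938964844, 228.0], [318.0, 229.10000610351562]]
blank 263 [ 0.4586 -0.3693  0.012 ] sides [0.0916 0.0903 0.0914 0.0902] yaw 0.218 [[410.29998779296875, 195.89999389648438], [446.29998779296875, 187.3000030517578], [454.79998779296875, 223.10000610351562], [418.79998779296875, 231.60000610351562]]
```

View pics/tiles.png

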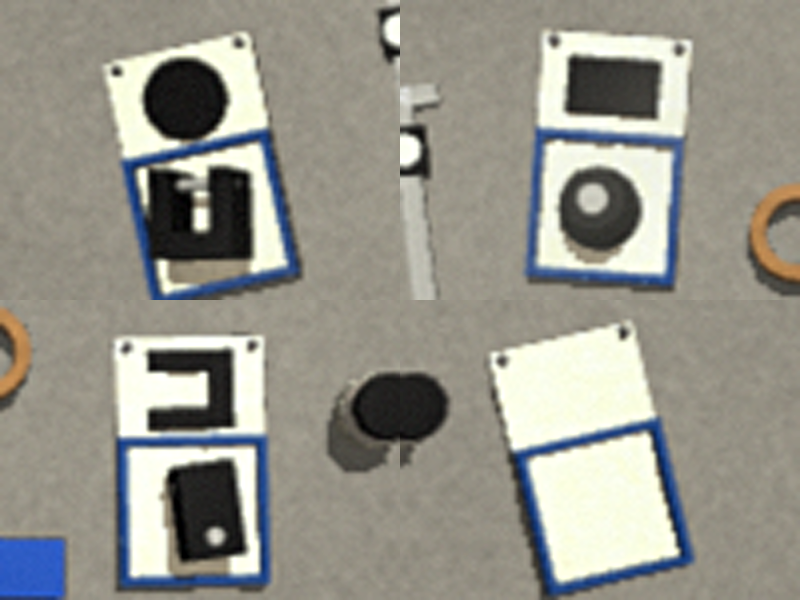

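View pics/tiles_s.png

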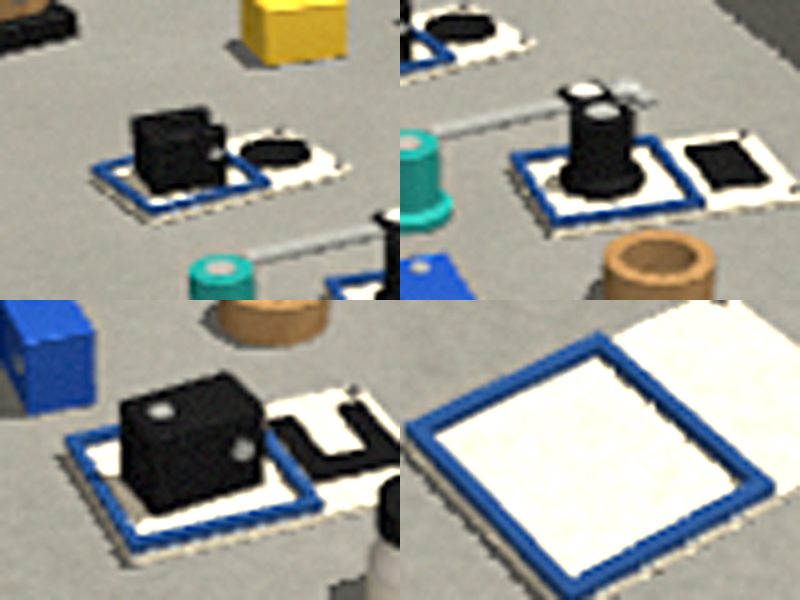

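The crops confirm it: fork (U with pin) in the holder with the disc outline, cap in the holder with the rectangle, and bar in the holder with the U. The blank holder is empty. Next I measure the part poses and heights.

```bash
cat >> h.py <<'E'
def dark(d,c,r,th=60):
    g=d["image"].max(2); m=np.zeros_like(g); u,v=c
    m[v-r:v+r,u-r:u+r]=(g[v-r:v+r,u-r:u+r]<th)
    m=cv2.morphologyEx(m,cv2.MORPH_CLOSE,np.ones((3,3),np.uint8))
    n,l,s,_=cv2.connectedComponentsWithStats(m,connectivity=4); k=1+s[1:,4].argmax(); return (l==k).astype(np.uint8)
def blob(d,c,r,th):
    g=d["image"].min(2).astype(float); u,v=c; p=g[v-r:v+r+1,u-r:u+r+1]; w=np.clip(p-th,0,None)
    y,x=np.mgrid[v-r:v+r+1,u-r:u+r+1]; return np.array([(w*x).sum(),(w*y).sum()])/w.sum()
E
python3 - <<'E'
from h import *
d=pickle.load(open("first.pkl","rb")); T,S=d["top"],d["side"]
for n,c,th in(("fork",(136,194),60),("bar",(340,210),60),("cap",(235,165),85)):
    m=dark(T,c,22,th); p=cv2.findNonZero(m).reshape(-1,2)
    for z in(.05,.006):
        W=ray(T,p,z)[:,:2].astype(np.float32); r=cv2.minAreaRect(W*1000); print(n,z,len(p),np.round(r[0],1),np.round(r[1],1),round(r[2],1),"bbox",(W.min(0)*1e3).round(1),(W.max(0)*1e3).round(1))
# dots: top & side
for n,ct,cs in(("cap",(232,162),(308,192)),("bar",(342,216),(297,247))):
    a=blob(T,ct,3,90); b=blob(S,cs,3,90); print(n,"dot",a.round(1),b.round(1),tri(T,a,S,b).round(4))
# gray pattern
g=T["image"].max(2); print(g[196:226,326:354:1]); print(g[176:208,118:154])
# rim corner heights: blank holder near corners, side px from tiles
for n,X in dict(blank=(.4586,-.3693,.218),fork=(.459,-.1313,.017)).items():
    for sx,sy in((-1,-1),(1,-1),(-1,1)):
        c,s=np.cos(X[2]),np.sin(X[2]); P=[X[0]+.046*(sx*c-sy*s),X[1]+.046*(sx*s+sy*c),.012]; print(n,proj(S,P).round(1),proj(T,P).round(1))
E
```

```text
fork 0.05 497 [496.6 351.3] [61.6 52.1] 89.4 bbox [470.3 320.7] [522.9 382.1]
fork 0.006 497 [499.9 366.7] [64.4 54.5] 89.4 bbox [472.3 334.7] [527.4 398.9]
bar 0.05 373 [ 457.4 -132.9] [55.6 39.2] 7.3 bbox [ 430. -154.] [ 486.7 -111.7]
bar 0.006 373 [ 458.9 -139.8] [58.1 41. ] 7.3 bbox [ 430.2 -161.9] [ 489.5 -117.7]
cap 0.05 281 [567.8 115.8] [45.1 47.6] 89.5 bbox [543.9  93.2] [591.7 138.4]
cap 0.006 281 [574.3 120.3] [47.1 49.8] 89.5 bbox [549.4  96.7] [599.3 143.9]
cap dot [231.7 162.1] [308.  191.6] [0.5738 0.1197 0.0536]
bar dot [341.5 216.5] [296.8 246.6] [ 0.4424 -0.1383  0.0509]
[[201 203 204 205 204 203 206 202 203 206 206 206 200 196 209 208 206 209
  210 208 204 206 202 205 206 173  83 106]
 [199 201 200 200 202 202 203 204 205 205 206 207 207 208 208 195 158 133
  133 137 164 203 201 201 205 177  90 106]
 [198 198 198 202 202 203 205 208 194 157 133 134 129 110 104  95  67  48
   47  54 125 203 203 198 205 174  86 108]
 [199 200 200 203 183 136 124 106  95  66  48  51  46  31  26  22  23  24
   22  22  93 180 204 201 203 172  81 108]
 [199 201 202 180  94  41  36  30  2
[... 2699 characters left out ...]
8  95 112 112 113 111 112 116
  117 157 207 206 202 203 201 206 170  78]
 [201 199 203 177 120 120 121 113 117 122 125 127 125 125 123 122 121 120
  120 157 210 204 203 201 203 206 174  81]
 [202 202 205 184 124 118 122 122 126 127 127 124 124 123 121 119 123 121
  122 158 205 205 204 205 205 209 175  85]]
[[194 196 196 ...  92  60  88]
 [195 195 194 ...  93  57  78]
 [196 196 195 ...  95  72  78]
 ...
 [118 105 105 ... 194 195 194]
 [121 107 103 ... 193 193 193]
 [115 108 104 ... 194 193 195]]
blank [348.3 358.6] [455.1 223.4]
blank [389.6 335.9] [446.2 187.1]
blank [315.2 324. ] [418.8 231.9]
fork [291.2 273.7] [355.2 228.5]
fork [329.7 264.6] [354.  191.1]
fork [277.4 251.7] [317.8 229.5]
```

```bash
cat > plan.py <<'E'
# plan.py x y z yaw_deg n [x y z yaw n ...]: rows for tool-y yaw, from the present pose
import sys,numpy as np
from rig import status
s=status.get_state(); p=np.array(s["tcp_pos"]); R=np.array(s["tool_rot"]); yaw=np.arctan2(R[1,1],R[0,1])
print("t",round(s["time_s"],2),"tcp",p.round(4),"yaw",round(np.degrees(yaw),1),"F",np.round(s["force"],1),"w",round(s["grip_width"],4),"gf",round(s["grasp_force"],1),"q",np.round(s["q"],2))
a=list(map(float,sys.argv[1:])); rows=[]
for i in range(0,len(a),5):
    g=np.array(a[i:i+3]); gy=np.radians(a[i+3]); n=int(a[i+4])
    for k in range(n):
        y=np.array([np.cos(yaw),np.sin(yaw),0]); z=np.array([0,0,-1.]); x=np.cross(y,z)
        d=(g-p)/(n-k); t=-(gy-yaw)/(n-k)
        r=[round(float(d@x),3),round(float(d@y),3),round(float(d@z),3),round(float(t),3)]
        p=p+r[0]*x+r[1]*y+r[2]*z; yaw-=r[3]; rows.append(r)
for i in range(0,len(rows),10): print(str(rows[i:i+10]).replace(" ",""))
E
python3 plan.py .458 -.1355 .11 97.3 19
```

```text
t 0.1 tcp [0.1845 0.4908 0.2003] yaw 69.4 F [-0.7  0.2 -0.6] w 0.0853 gf 0.0 q [1.08 0.05 0.1  1.62 0.   1.44]
[[-0.025,-0.026,0.005,-0.026],[-0.024,-0.026,0.005,-0.026],[-0.024,-0.027,0.005,-0.026],[-0.023,-0.028,0.005,-0.026],[-0.022,-0.028,0.005,-0.026],[-0.022,-0.029,0.005,-0.026],[-0.021,-0.029,0.005,-0.025],[-0.02,-0.03,0.005,-0.026],[-0.019,-0.03,0.005,-0.025],[-0.018,-0.031,0.005,-0.026]]
[[-0.018,-0.031,0.004,-0.025],[-0.017,-0.032,0.005,-0.026],[-0.016,-0.032,0.004,-0.025],[-0.015,-0.033,0.005,-0.026],[-0.014,-0.033,0.004,-0.025],[-0.014,-0.033,0.005,-0.026],[-0.013,-0.034,0.004,-0.025],[-0.012,-0.034,0.005,-0.026],[-0.011,-0.035,0.004,-0.025]]
```

Emit:
apply_moves(
  series=[
    [-0.025,-0.026,0.005,-0.026],
    [-0.024,-0.026,0.005,-0.026],
    [-0.024,-0.027,0.005,-0.026],
    [-0.023,-0.028,0.005,-0.026],
    [-0.022,-0.028,0.005,-0.026],
    [-0.022,-0.029,0.005,-0.026],
    [-0.021,-0.029,0.005,-0.025],
    [-0.02,-0.03,0.005,-0.026],
    [-0.019,-0.03,0.005,-0.025],
    [-0.018,-0.031,0.005,-0.026],
  ],
  fingers=0,
)

```text
time_s: 0.93
tcp_pos: [0.3284, 0.1607, 0.1508]
tool_rot: [[-0.995, 0.1, -0.0], [0.1, 0.995, 0.0], [0.0, 0.0, -1.0]]
force: [1.6, 0.4, 0.2]
grip_width: 0.0851
grasp_force: 0.0
```

Emit:
apply_moves(
  series=[
    [-0.018,-0.031,0.004,-0.025],
    [-0.017,-0.032,0.005,-0.026],
    [-0.016,-0.032,0.004,-0.025],
    [-0.015,-0.033,0.005,-0.026],
    [-0.014,-0.033,0.004,-0.025],
    [-0.014,-0.033,0.005,-0.026],
    [-0.013,-0.034,0.004,-0.025],
    [-0.012,-0.034,0.005,-0.026],
    [-0.011,-0.035,0.004,-0.025],
    [0,0,0,0],
  ],
)

```text
time_s: 1.77
tcp_pos: [0.4598, -0.1406, 0.1092]
tool_rot: [[-0.993, -0.122, -0.001], [-0.122, 0.993, -0.002], [0.001, -0.002, -1.0]]
force: [-0.4, 0.5, 0.9]
grip_width: 0.0853
grasp_force: 0.0
```

```bash
python3 plan.py .458 -.1355 .015 97.3 7
```

```text
t 1.77 tcp [ 0.4598 -0.1406  0.1092] yaw 97.0 F [-0.4  0.5  0.9] w 0.0853 gf 0.0 q [-0.43 -0.07 -0.2   1.44 -0.   -0.56]
[[0.0,0.001,0.013,-0.001],[0.0,0.001,0.014,-0.001],[0.0,0.001,0.013,-0.001],[0.0,0.001,0.014,-0.001],[0.0,0.0,0.013,-0.0],[0.001,0.001,0.014,-0.001],[0.0,0.0,0.013,-0.0]]
```

Emit:
apply_moves(
  series=[
    [0,0,0,0],
    [0,0,0,0],
  ],
)

```text
time_s: 1.93
tcp_pos: [0.458, -0.1349, 0.1108]
tool_rot: [[-0.992, -0.126, -0.002], [-0.126, 0.992, 0.001], [0.002, 0.002, -1.0]]
force: [-0.0, 0.3, 0.1]
grip_width: 0.085
grasp_force: 0.0
```

```bash
python3 plan.py .458 -.1355 .015 97.3 7
```

```text
t 1.93 tcp [ 0.458  -0.1349  0.1108] yaw 97.2 F [-0.   0.3  0.1] w 0.085 gf 0.0 q [-0.43 -0.07 -0.2   1.45  0.   -0.55]
[[0.0,-0.0,0.014,-0.0],[0.0,-0.0,0.014,-0.0],[0.0,-0.0,0.014,-0.0],[0.0,-0.0,0.013,-0.0],[0.0,-0.0,0.014,-0.0],[0.0,-0.0,0.013,-0.0],[0.0,-0.001,0.014,-0.001]]
```

Emit:
apply_moves(
  series=[
    [0,0,0.014,0],
    [0,0,0.014,0],
    [0,0,0.014,0],
    [0,0,0.014,0],
    [0,0,0.014,0],
    [0,0,0.013,0],
    [0,0,0.012,0],
    [0,0,0,0],
    [0,0,0,0],
  ],
)

```text
time_s: 2.68
tcp_pos: [0.458, -0.1342, 0.016]
tool_rot: [[-0.992, -0.128, -0.001], [-0.128, 0.992, 0.001], [0.001, 0.001, -1.0]]
force: [-0.4, 0.2, 0.2]
grip_width: 0.0856
grasp_force: 0.0
```

Emit:
apply_moves(
  series=[
    [0,0,0,0],
    [0,0,0,0],
    [0,0,0,0],
    [0,0,0,0],
    [0,0,0,0],
    [0,0,0,0],
    [0,0,0,0],
    [0,0,0,0],
  ],
  fingers=1,
)

```text
time_s: 3.35
tcp_pos: [0.4597, -0.1361, 0.0177]
tool_rot: [[-0.992, -0.127, 0.002], [-0.127, 0.992, -0.001], [-0.002, -0.002, -1.0]]
force: [-0.2, -1.4, 5.2]
grip_width: 0.0325
grasp_force: 59.3
```

```bash
python3 plan.py .458 -.1355 .10 97.3 6 .4586 -.3693 .10 102.5 9 .4586 -.3693 .10 102.5 1; python3 - <<'E'
from rig import viewer
import cv2,numpy as np
a=viewer.get_image("top")["image"][150:260,290:480]; b=viewer.get_image("side")["image"][190:300,230:420]
cv2.imwrite("pics/grasp1.png",np.vstack([cv2.resize(x,None,fx=2.7,fy=2.7,interpolation=2) for x in(a,b)])[:,:,::-1])
E
```

```text
t 3.35 tcp [ 0.4597 -0.1361  0.0177] yaw 97.3 F [-0.2 -1.4  5.2] w 0.0325 gf 59.3 q [-0.43 -0.03 -0.35  1.25 -0.   -0.55]
[[0.0,0.0,-0.014,-0.0],[0.0,0.0,-0.014,-0.0],[0.0,0.0,-0.014,-0.0],[0.001,0.0,-0.013,-0.0],[0.0,0.0,-0.014,-0.0],[0.001,0.001,-0.013,-0.0],[0.003,-0.026,-0.0,-0.01],[0.003,-0.026,-0.0,-0.01],[0.004,-0.026,-0.0,-0.01],[0.004,-0.026,-0.0,-0.01]]
[[0.004,-0.025,-0.0,-0.01],[0.005,-0.026,-0.0,-0.01],[0.005,-0.025,-0.0,-0.01],[0.005,-0.025,-0.0,-0.011],[0.005,-0.026,-0.0,-0.01],[-0.0,0.0,-0.0,-0.0]]
```

View pics/grasp1.png

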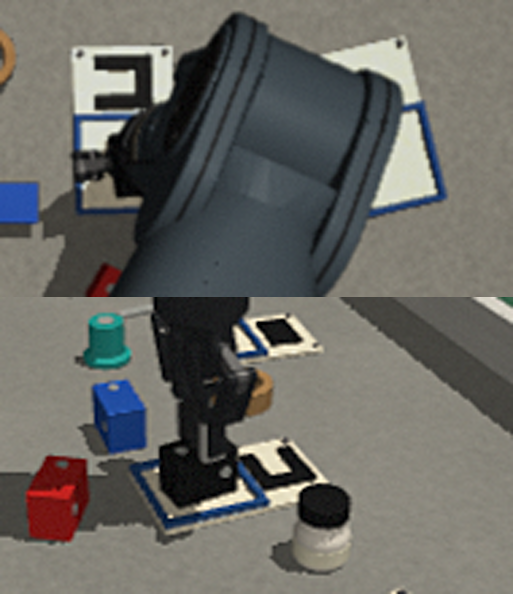

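The side view shows the fingers across the bar's short sides, centred. It is gripped (width 32.5 mm, 59 N), so I carry it to the spare well.

Emit:
apply_moves(
  series=[
    [0,0,-0.014,0],
    [0,0,-0.014,0],
    [0,0,-0.014,0],
    [0,0,-0.014,0],
    [0,0,-0.014,0],
    [0,0,-0.014,0],
    [0.003,-0.026,0,-0.01],
    [0.003,-0.026,0,-0.01],
    [0.004,-0.026,0,-0.01],
    [0.004,-0.026,0,-0.01],
  ],
)

```text
time_s: 4.28
tcp_pos: [0.4592, -0.2408, 0.0996]
tool_rot: [[-0.986, -0.167, -0.001], [-0.167, 0.986, 0.001], [0.001, 0.001, -1.0]]
force: [-0.1, -0.5, -2.3]
grip_width: 0.0324
grasp_force: 59.7
```

Emit:
apply_moves(
  series=[
    [0.004,-0.026,0,-0.01],
    [0.004,-0.026,0,-0.01],
    [0.005,-0.025,0,-0.01],
    [0.005,-0.025,0,-0.01],
    [0.005,-0.025,0,-0.01],
    [0,0,0,0],
    [0,0,0,0],
    [0,0,0,0],
    [0,0,0,0],
  ],
)

```text
time_s: 5.03
tcp_pos: [0.4605, -0.3681, 0.0998]
tool_rot: [[-0.976, -0.216, -0.001], [-0.216, 0.976, 0.002], [0.0, 0.002, -1.0]]
force: [1.1, 0.2, -1.1]
grip_width: 0.0322
grasp_force: 59.8
```

```bash
python3 plan.py .4586 -.3693 .018 102.5 7
```

```text
t 5.03 tcp [ 0.4605 -0.3681  0.0998] yaw 102.5 F [ 1.1  0.2 -1.1] w 0.0322 gf 59.8 q [-0.79  0.22  0.09  1.44  0.   -1.01]
[[0.0,-0.0,0.012,-0.0],[0.0,-0.0,0.012,-0.0],[0.0,-0.0,0.012,-0.0],[0.001,-0.0,0.011,-0.0],[0.0,-0.0,0.012,-0.0],[0.001,-0.0,0.011,-0.0],[0.0,-0.001,0.012,-0.0]]
```

Emit:
apply_moves(
  series=[
    [0.001,0,0.012,0],
    [0,-0.001,0.012,0],
    [0,0,0.012,0],
    [0,0,0.012,0],
    [0,0,0.012,0],
    [0,0,0.012,0],
    [0,0,0.006,0],
    [0,0,0,0],
    [0,0,0,0],
  ],
)

```text
time_s: 5.78
tcp_pos: [0.4596, -0.3702, 0.0217]
tool_rot: [[-0.977, -0.215, -0.001], [-0.215, 0.977, 0.001], [0.001, 0.001, -1.0]]
force: [-0.0, 0.6, -0.2]
grip_width: 0.0322
grasp_force: 59.8
```

Emit:
apply_moves(
  series=[
    [0,0,0.002,0],
    [0,0,0,0],
    [0,0,0,0],
  ],
)

```text
time_s: 6.03
tcp_pos: [0.4604, -0.3711, 0.0213]
tool_rot: [[-0.977, -0.215, 0.001], [-0.215, 0.977, -0.001], [-0.001, -0.001, -1.0]]
force: [-0.5, -0.2, -1.5]
grip_width: 0.0323
grasp_force: 59.8
```

Emit:
apply_moves(
  series=[
    [0,0,0.002,0],
    [0,0,0,0],
    [0,0,0.001,0],
    [0,0,0,0],
    [0,0,0,0],
  ],
)

```text
time_s: 6.45
tcp_pos: [0.4601, -0.3708, 0.0179]
tool_rot: [[-0.977, -0.215, 0.001], [-0.215, 0.977, -0.001], [-0.0, -0.001, -1.0]]
force: [0.1, -0.3, 0.4]
grip_width: 0.0323
grasp_force: 60.4
```

Emit:
apply_moves(
  series=[
    [0,0,0.001,0],
    [0,0,0,0],
    [0,0,0,0],
  ],
)

```text
time_s: 6.7
tcp_pos: [0.4602, -0.371, 0.0177]
tool_rot: [[-0.976, -0.216, 0.001], [-0.216, 0.976, -0.001], [-0.001, -0.001, -1.0]]
force: [-1.0, 1.0, 5.0]
grip_width: 0.0324
grasp_force: 61.7
```

Contact at 5 N. I release, lift and go to the fork.

Emit:
apply_moves(
  series=[
    [0,0,0,0],
    [0,0,0,0],
    [0,0,0,0],
    [0,0,0,0],
    [0,0,0,0],
    [0,0,0,0],
    [0,0,0,0],
  ],
  fingers=0,
)

```text
time_s: 7.28
tcp_pos: [0.4599, -0.3705, 0.0162]
tool_rot: [[-0.977, -0.216, -0.0], [-0.216, 0.977, 0.0], [0.0, 0.0, -1.0]]
force: [-0.2, 0.1, -0.5]
grip_width: 0.0851
grasp_force: 0.0
```

Emit:
apply_moves(
  series=[
    [0,0,-0.01,0],
    [0,0,-0.02,0],
    [0,0,-0.02,0],
    [0,0,-0.02,0],
    [0,0,-0.02,0],
    [0,0,0,0],
    [0,0,0,0],
  ],
)

```text
time_s: 7.87
tcp_pos: [0.4611, -0.3718, 0.109]
tool_rot: [[-0.976, -0.216, 0.003], [-0.216, 0.976, -0.003], [-0.003, -0.004, -1.0]]
force: [0.3, -0.2, -0.6]
grip_width: 0.0857
grasp_force: 0.0
```

```bash
python3 plan.py .4975 .358 .11 90 20
```

```text
t 7.87 tcp [ 0.4611 -0.3718  0.109 ] yaw 102.4 F [ 0.3 -0.2 -0.6] w 0.0857 gf 0.0 q [-0.79  0.22  0.1   1.45 -0.   -1.01]
[[-0.01,0.035,-0.0,0.011],[-0.009,0.035,-0.0,0.011],[-0.009,0.035,-0.0,0.011],[-0.008,0.036,-0.0,0.011],[-0.008,0.036,-0.0,0.011],[-0.008,0.036,-0.0,0.011],[-0.007,0.036,-0.0,0.011],[-0.007,0.036,-0.0,0.011],[-0.007,0.036,-0.0,0.011],[-0.006,0.036,-0.0,0.011]]
[[-0.006,0.036,-0.0,0.011],[-0.005,0.036,-0.0,0.011],[-0.005,0.036,-0.0,0.011],[-0.004,0.036,-0.0,0.011],[-0.004,0.036,-0.0,0.011],[-0.004,0.036,-0.0,0.01],[-0.003,0.037,-0.0,0.011],[-0.003,0.037,-0.0,0.01],[-0.003,0.036,-0.001,0.011],[-0.002,0.037,-0.0,0.01]]
```

Emit:
apply_moves(
  series=[
    [-0.01,0.035,0,0.011],
    [-0.009,0.035,0,0.011],
    [-0.009,0.035,0,0.011],
    [-0.008,0.036,0,0.011],
    [-0.008,0.036,0,0.011],
    [-0.008,0.036,0,0.011],
    [-0.007,0.036,0,0.011],
    [-0.007,0.036,0,0.011],
    [-0.007,0.036,0,0.011],
    [-0.006,0.036,0,0.011],
  ],
)

```text
time_s: 8.7
tcp_pos: [0.477, -0.0033, 0.105]
tool_rot: [[-0.994, -0.106, -0.002], [-0.106, 0.994, 0.0], [0.002, 0.001, -1.0]]
force: [-0.3, -0.3, 0.6]
grip_width: 0.0854
grasp_force: 0.0
```

Emit:
apply_moves(
  series=[
    [-0.006,0.036,0,0.011],
    [-0.005,0.036,0,0.011],
    [-0.005,0.036,0,0.011],
    [-0.004,0.036,0,0.011],
    [-0.004,0.036,0,0.011],
    [-0.004,0.036,0,0.01],
    [-0.003,0.037,0,0.011],
    [-0.003,0.037,0,0.01],
    [-0.003,0.036,0,0.011],
    [-0.002,0.037,0,0.01],
  ],
)

```text
time_s: 9.53
tcp_pos: [0.495, 0.3609, 0.1046]
tool_rot: [[-1.0, 0.0, -0.002], [0.0, 1.0, -0.002], [0.002, -0.002, -1.0]]
force: [1.1, -0.5, 0.1]
grip_width: 0.0857
grasp_force: 0.0
```

Emit:
apply_moves(
  series=[
    [0,0,0,0],
    [0,0,0,0],
    [0,0,0,0],
  ],
)

```text
time_s: 9.78
tcp_pos: [0.4952, 0.3589, 0.1049]
tool_rot: [[-1.0, -0.001, -0.002], [-0.001, 1.0, -0.002], [0.002, -0.002, -1.0]]
force: [0.8, -0.3, 0.1]
grip_width: 0.0856
grasp_force: 0.0
```

```bash
python3 plan.py .4975 .358 .016 90 7; python3 - <<'E'
from h import *
from rig import viewer
d=viewer.get_image("top"); pickle.dump(d,open("t2.pkl","wb"))
im=d["image"]
# bar in blank
p=cv2.findNonZero(dark(d,(432,208),20,60)).reshape(-1,2)
for z in(.05,.006):
    W=ray(d,p,z)[:,:2].astype(np.float32); r=cv2.minAreaRect(W*1000); print(z,np.round(r[0],1),np.round(r[1],1),round(r[2],1))
cv2.imwrite("pics/t2.png",np.hstack([cv2.resize(im[150:250,390:480],None,fx=4,fy=4,interpolation=2),cv2.resize(im[140:240,85:185],None,fx=4,fy=4,interpolation=2)])[:,:,::-1])
E
```

```text
t 9.78 tcp [0.4952 0.3589 0.1049] yaw 90.0 F [ 0.8 -0.3  0.1] w 0.0856 gf 0.0 q [ 0.52  0.28  0.16  1.46 -0.    0.52]
[[-0.0,-0.0,0.013,0.0],[-0.0,-0.0,0.013,0.0],[-0.0,-0.0,0.013,0.0],[-0.001,-0.0,0.012,0.0],[-0.0,-0.0,0.013,0.0],[-0.001,-0.0,0.012,0.0],[-0.0,-0.001,0.013,0.001]]
0.05 [ 458.1 -365.6] [56.7 54.2] 12.0
0.006 [ 459.6 -383.2] [59.3 56.7] 12.0
```

View pics/t2.png

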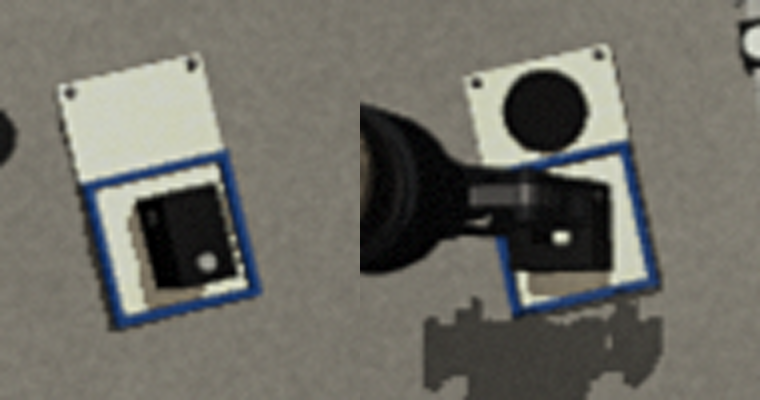

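The bar stands upright and centred in the spare well (upper face about (185,235) in the crop). The fork is still in place under the gripper, so I descend.

Emit:
apply_moves(
  series=[
    [-0.001,0,0.013,0],
    [-0.001,0,0.013,0],
    [0,0,0.013,0],
    [0,0,0.013,0],
    [0,0,0.013,0],
    [0,0,0.012,0],
    [0,0,0.012,0],
    [0,0,0,0],
    [0,0,0,0],
  ],
)

```text
time_s: 10.58
tcp_pos: [0.4972, 0.359, 0.016]
tool_rot: [[-1.0, -0.0, -0.002], [-0.0, 1.0, -0.001], [0.002, -0.001, -1.0]]
force: [-1.0, 0.6, -0.1]
grip_width: 0.0854
grasp_force: 0.0
```

Emit:
apply_moves(
  series=[
    [0,0,0,0],
    [0,0,0,0],
    [0,0,0,0],
    [0,0,0,0],
    [0,0,0,0],
    [0,0,0,0],
    [0,0,0,0],
    [0,0,0,0],
  ],
  fingers=1,
)

```text
time_s: 11.25
tcp_pos: [0.4982, 0.3596, 0.0175]
tool_rot: [[-1.0, -0.0, 0.0], [-0.0, 1.0, -0.0], [-0.0, -0.0, -1.0]]
force: [1.0, 0.5, -0.1]
grip_width: -0.0
grasp_force: 0.0
```

```bash
python3 plan.py .4975 .358 .10 90 6 .459 -.1313 .10 91 14
```

```text
t 11.25 tcp [0.4982 0.3596 0.0175] yaw 90.0 F [ 1.   0.5 -0.1] w -0.0 gf 0.0 q [ 0.52  0.31  0.04  1.29 -0.    0.52]
[[0.0,-0.0,-0.014,0.0],[0.0,-0.0,-0.014,0.0],[0.0,-0.0,-0.014,0.0],[0.0,-0.001,-0.014,0.0],[0.0,-0.0,-0.013,0.0],[0.001,-0.001,-0.014,0.0],[0.003,-0.035,0.0,-0.001],[0.003,-0.035,0.0,-0.001],[0.003,-0.035,0.0,-0.001],[0.003,-0.035,0.0,-0.001]]
[[0.003,-0.035,0.0,-0.001],[0.003,-0.035,0.0,-0.001],[0.003,-0.035,0.0,-0.001],[0.003,-0.035,0.0,-0.001],[0.003,-0.035,0.0,-0.002],[0.003,-0.035,0.0,-0.001],[0.003,-0.035,0.0,-0.002],[0.003,-0.035,0.0,-0.001],[0.003,-0.034,0.0,-0.002],[0.003,-0.035,0.0,-0.001]]
```

The fingers shut on nothing, so I look before moving.

```bash
python3 - <<'E'
from rig import viewer
import cv2,numpy as np
a=viewer.get_image("top")["image"][140:240,80:190]; b=viewer.get_image("side")["image"][130:230,210:320]
cv2.imwrite("pics/g2.png",np.hstack([cv2.resize(x,None,fx=3.6,fy=3.6,interpolation=2) for x in(a,b)])[:,:,::-1])
E
```

```text
(no output)
```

View pics/g2.png

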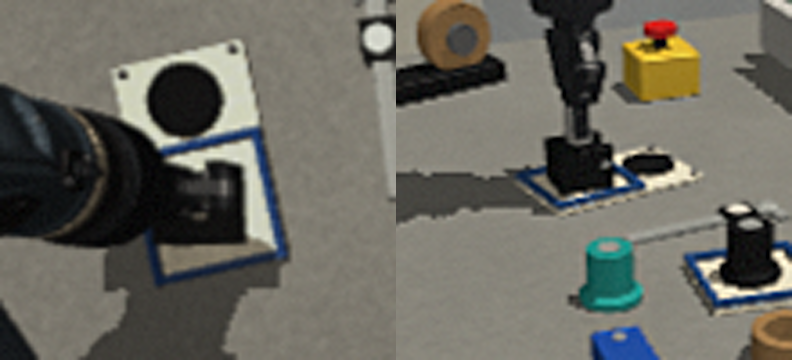

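```bash
python3 - <<'E'
from rig import viewer,status
from h import *
s=status.get_state(); print(s["grip_width"],s["grasp_force"],np.round(s["wrist_torque"],2))
S=viewer.get_image("side"); T=viewer.get_image("top")
f=lambda im:np.clip(255*(im/255.)**.45,0,255).astype(np.uint8)
a=f(T["image"][170:220,110:160]); b=f(S["image"][130:190,230:290])
cv2.imwrite("pics/g3.png",np.hstack([cv2.resize(a,(400,400),interpolation=2),cv2.resize(b,(400,400),interpolation=2)])[:,:,::-1])
for X in((.498,.36,.0175),(.498,.333,.048),(.498,.333,.006),(.4705,.333,.048),(.5245,.333,.048)): p=proj(S,X); print(X,p.round(1),((p-[230,130])*400/60+[400,0]).round())
E
```

```text
-0.00016672156818616204 0.0 [-0.07  0.01  0.03]
(0.498, 0.36, 0.0175) [260.9 177.3] [606. 316.]
(0.498, 0.333, 0.048) [262.6 171.7] [618. 278.]
(0.498, 0.333, 0.006) [263.2 183.4] [621. 356.]
(0.4705, 0.333, 0.048) [254.6 172.8] [564. 286.]
(0.5245, 0.333, 0.048) [270.3 170.6] [669. 271.]
```

View pics/g3.png

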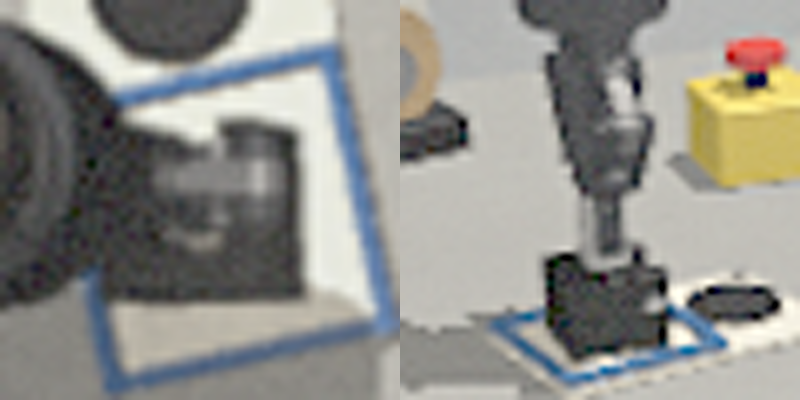

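Emit:
apply_moves(
  series=[
    [0,0,-0.003,0],
    [0,0,-0.003,0],
    [0,0,-0.003,0],
    [0,0,0,0],
    [0,0,0,0],
  ],
)

```text
time_s: 11.87
tcp_pos: [0.4986, 0.3599, 0.0271]
tool_rot: [[-1.0, -0.0, 0.001], [-0.0, 1.0, 0.001], [-0.001, 0.001, -1.0]]
force: [0.2, 0.4, 0.6]
grip_width: 0.0
grasp_force: 0.0
```

Emit:
apply_moves(
  series=[
    [0,0,-0.01,0],
    [0,0,-0.015,0],
    [0,0,-0.015,0],
    [0,0,-0.02,0],
    [0,0,-0.02,0],
    [0,0,0,0],
    [0,0,0,0],
  ],
)

```text
time_s: 12.45
tcp_pos: [0.4995, 0.3604, 0.1089]
tool_rot: [[-1.0, -0.0, 0.004], [-0.0, 1.0, 0.002], [-0.004, 0.002, -1.0]]
force: [0.2, -1.2, -0.4]
grip_width: 0.0001
grasp_force: 0.0
```

```bash
python3 - <<'E'
from rig import viewer,status
from h import *
s=status.get_state(); print(s["time_s"],s["tcp_pos"],s["grip_width"],s["grasp_force"],np.round(s["force"],1))
S=viewer.get_image("side"); T=viewer.get_image("top"); pickle.dump({"side":S,"top":T},open("t3.pkl","wb"))
f=lambda im:np.clip(255*(im/255.)**.45,0,255).astype(np.uint8)
a=f(T["image"][170:220,110:160]); b=f(S["image"][130:190,230:290])
cv2.imwrite("pics/g4.png",np.hstack([cv2.resize(a,(400,400),interpolation=2),cv2.resize(b,(400,400),interpolation=2)])[:,:,::-1])
E
```

```text
12.45 [0.49949843 0.36040235 0.1088506 ] 7.421249069736111e-05 0.0 [ 0.2 -1.2 -0.4]
```

View pics/g4.png

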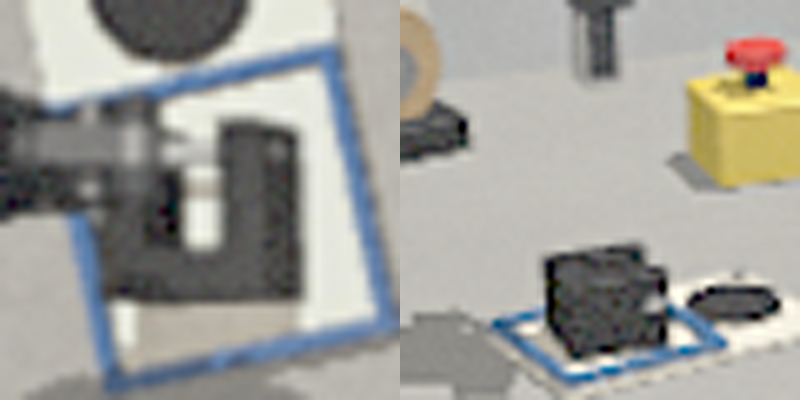

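```bash
python3 - <<'E'
from h import *
d=pickle.load(open("first.pkl","rb")); S=d["side"]
for z in(.2,.213,.235): print("start",z,[proj(S,(.1845+k*.352*.043,.4908+k*.936*.043,z)).round(1).tolist() for k in(-1,1)])
for z in(.109,.122,.145,.16): print("now",z,proj(S,(.4995,.3604,z)).round(1))
e=pickle.load(open("t3.pkl","rb"));print(e["side"]["image"][128:160,250:270].max(2))
a=d["side"]["image"][60:125,110:180]; b=e["side"]["image"][85:185,215:305]
f=lambda im:np.clip(255*(im/255.)**.45,0,255).astype(np.uint8)
cv2.imwrite("pics/g5.png",np.hstack([cv2.resize(f(a),(400,371),interpolation=0),cv2.resize(f(b)[:93],(360,371),interpolation=0)])[:,:,::-1])
E
```

```text
start 0.2 [[150.0, 128.2], [158.8, 121.3]]
start 0.213 [[149.2, 124.1], [158.1, 117.4]]
start 0.235 [[148.0, 117.1], [156.9, 110.8]]
now 0.109 [259.9 151.5]
now 0.122 [259.7 147.7]
now 0.145 [259.4 140.9]
now 0.16 [259.2 136.4]
[[124 124 132 122  83  15  18  18  20  19  54  72  58  21   9  68 120 129
  124 124]
 [124 126 128 121  82  11  18  22  22  23  29  29  26  18  12  74 120 128
  126 124]
 [125 122 125 132 110  41  20  21  20  23  24  24  24  29  42 100 135 127
  123 122]
 [124 123 126 129 129  96  38  27  22  21  13  10  53  83 101 120 130 127
  125 122]
 [124 124 125 126 129 105  62  71  22  18  20  16  90 135 133 130 126 125
  126 125]
 [124 123 124 123 130 108  83  95  35  24  25  14  87 129 131 126 125 126
  124 123]
 [122 124 124 127 129 107  86  90  31  30  31  19  83 126 128 127 124 123
  123 122]
 [125 124 124 126 131 105  79  94  32  20  24  14  81 127 128 126 123 122
  126 124]
 [124 124 126 124 131 107  81  92  39  21  23  18  73 121 131 127 122 122
  123 122]
 [125 122 123 123 129 107  82  91  52  22  22  23  71 121 127 123 122 123
  125 123]
 [123 118 120 124 126 
[... 1148 characters left out ...]
 140 140
  141 142]
 [139 141 136 138 143 143 137 139 140 141 139 140 142 138 138 140 139 141
  141 142]
 [137 137 138 141 142 140 141 142 140 143 142 143 143 141 140 140 139 140
  142 138]
 [140 142 141 139 141 140 140 137 141 142 143 142 143 144 144 141 140 140
  141 122]
 [141 143 141 142 140 141 141 141 141 142 142 140 142 143 145 143 140 139
  142 146]
 [141 140 143 140 140 141 141 142 142 140 142 140 142 142 141 143 141 139
  141 141]
 [141 141 142 142 141 141 138 144 143 141 140 140 139 141 141 143 142 141
  141 141]
 [136 141 140 143 137 141 140 140 140 141 139 140 142 143 139 139 137 138
  144 139]
 [141 137 143 138 140 140 141 142 141 140 141 139 138 139 138 138 141 142
  140 138]]
```

View pics/g5.png

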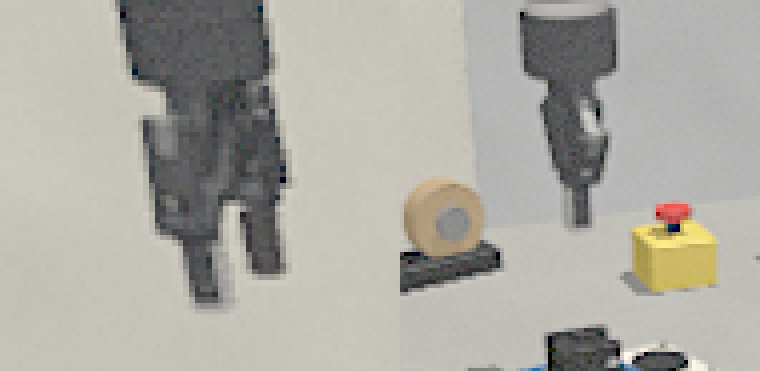

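The side view shows the visible fingertips about 33 mm above where the TCP reading puts them, both here (row 141 against 151 predicted) and at the start. So the fingers shut just above the fork, and the bar was held only near its top. The fork is untouched. I open and go about 27 mm lower, watching the force.

Emit:
apply_moves(
  series=[
    [0.001,-0.001,0,0],
    [0.001,-0.001,0,0],
    [0,0,0,0],
    [0,0,0,0],
    [0,0,0,0],
    [0,0,0,0],
    [0,0,0,0],
    [0,0,0,0],
  ],
  fingers=0,
)

```text
time_s: 13.22
tcp_pos: [0.4962, 0.3576, 0.1064]
tool_rot: [[-1.0, -0.0, 0.0], [-0.0, 1.0, 0.0], [-0.0, 0.0, -1.0]]
force: [0.2, 0.3, 0.6]
grip_width: 0.0855
grasp_force: 0.0
```

Emit:
apply_moves(
  series=[
    [0,0,0.015,0],
    [0,0,0.015,0],
    [0,0,0.015,0],
    [0,0,0.015,0],
    [0,0,0.015,0],
    [0,0,0.015,0],
    [0,0,0,0],
    [0,0,0,0],
  ],
)

```text
time_s: 13.88
tcp_pos: [0.4951, 0.357, 0.0154]
tool_rot: [[-1.0, -0.0, -0.002], [-0.0, 1.0, -0.001], [0.002, -0.001, -1.0]]
force: [0.0, 0.3, 0.9]
grip_width: 0.0855
grasp_force: 0.0
```

Emit:
apply_moves(
  series=[
    [0,0,0.005,0],
    [0,0,0.005,0],
    [0,0,0,0],
    [0,0,0,0],
  ],
)

```text
time_s: 14.22
tcp_pos: [0.4962, 0.3577, 0.0066]
tool_rot: [[-1.0, -0.0, 0.0], [-0.0, 1.0, 0.0], [-0.0, 0.0, -1.0]]
force: [0.7, 0.3, -0.2]
grip_width: 0.085
grasp_force: 0.0
```

Emit:
apply_moves(
  series=[
    [0,0,0.003,0],
    [0,0,0,0],
    [0,0,0.003,0],
    [0,0,0,0],
    [0,0,0.002,0],
    [0,0,0,0],
  ],
)

```text
time_s: 14.72
tcp_pos: [0.4958, 0.3575, -0.0021]
tool_rot: [[-1.0, -0.0, -0.001], [-0.0, 1.0, -0.0], [0.001, -0.0, -1.0]]
force: [-0.5, 0.2, -0.4]
grip_width: 0.0856
grasp_force: 0.0
```

Emit:
apply_moves(
  series=[
    [0,0,0.002,0],
    [0,0,0,0],
    [0,0,0.002,0],
    [0,0,0,0],
  ],
)

```text
time_s: 15.05
tcp_pos: [0.4959, 0.3575, -0.006]
tool_rot: [[-1.0, -0.0, -0.0], [-0.0, 1.0, -0.0], [0.0, -0.0, -1.0]]
force: [-1.5, 0.8, 0.4]
grip_width: 0.0854
grasp_force: 0.0
```

```bash
python3 - <<'E'
from rig import viewer,status
from h import *
s=status.get_state(); print(s["time_s"],s["tcp_pos"],s["grip_width"],np.round(s["force"],1))
S=viewer.get_image("side")
f=lambda im:np.clip(255*(im/255.)**.45,0,255).astype(np.uint8)
cv2.imwrite("pics/g6.png",cv2.resize(f(S["image"][140:200,230:300]),(700,600),interpolation=2)[:,:,::-1])
for z in(.012,.02,.03,.04,.05): print(z,[((proj(S,(.4965,.3577+k*.05,z))-[230,140])*10).round().tolist() for k in(-1,1)])
E
```

```text
15.05 [ 0.49590146  0.3575168  -0.00601041] 0.08540055089439244 [-1.5  0.8  0.4]
0.012 [[348.0, 446.0], [268.0, 340.0]]
0.02 [[347.0, 424.0], [267.0, 319.0]]
0.03 [[346.0, 395.0], [266.0, 292.0]]
0.04 [[344.0, 367.0], [264.0, 265.0]]
0.05 [[343.0, 338.0], [263.0, 238.0]]
```

View pics/g6.png

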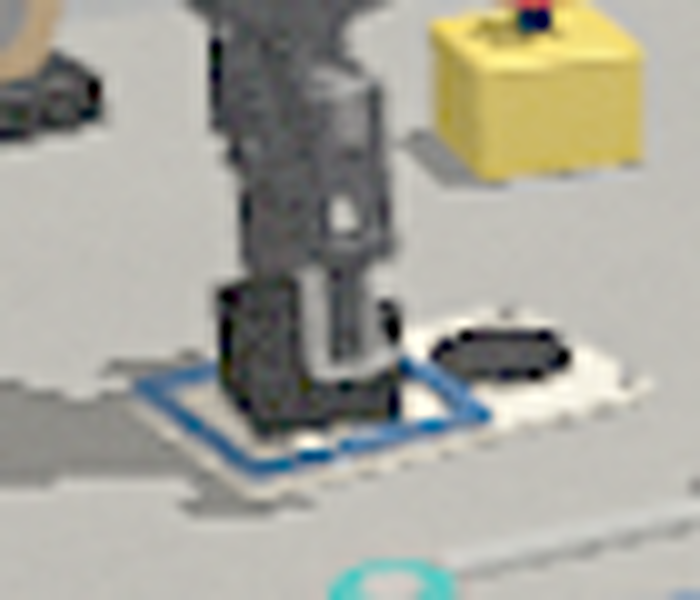

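The near fingertip at (345,375) stands about 37 mm above the bench beside the fork, which confirms the roughly 31 mm offset. I go 7 mm lower, then close.

Emit:
apply_moves(
  series=[
    [0,0,0.003,0],
    [-0.001,0,0.002,0],
    [0,0,0.002,0],
    [0,0,0,0],
    [0,0,0,0],
  ],
)

```text
time_s: 15.52
tcp_pos: [0.4969, 0.3575, -0.0129]
tool_rot: [[-1.0, -0.0, -0.001], [-0.0, 1.0, -0.0], [0.001, -0.0, -1.0]]
force: [-0.7, 0.1, 0.6]
grip_width: 0.0855
grasp_force: 0.0
```

Emit:
apply_moves(
  series=[
    [0,0,0,0],
    [0,0,0,0],
    [0,0,0,0],
    [0,0,0,0],
    [0,0,0,0],
    [0,0,0,0],
    [0,0,0,0],
    [0,0,0,0],
  ],
  fingers=1,
)

```text
time_s: 16.18
tcp_pos: [0.4976, 0.3579, -0.012]
tool_rot: [[-1.0, -0.0, 0.001], [-0.0, 1.0, 0.001], [-0.001, 0.001, -1.0]]
force: [0.9, -0.1, 3.0]
grip_width: 0.0489
grasp_force: 63.9
```

```bash
python3 plan.py .4975 .358 .075 90 6 .459 -.1313 .075 91 14
```

```text
t 16.18 tcp [ 0.4976  0.3579 -0.012 ] yaw 90.0 F [ 0.9 -0.1  3. ] w 0.0489 gf 63.9 q [ 0.51  0.33 -0.01  1.23 -0.    0.51]
[[0.0,0.0,-0.015,0.0],[0.0,0.0,-0.014,0.0],[0.0,0.0,-0.015,0.0],[0.0,0.0,-0.014,0.0],[0.0,0.0,-0.015,0.0],[0.0,0.0,-0.014,0.0],[0.003,-0.035,-0.0,-0.001],[0.003,-0.035,-0.0,-0.001],[0.003,-0.035,-0.0,-0.001],[0.003,-0.035,-0.0,-0.001]]
[[0.003,-0.035,-0.0,-0.001],[0.003,-0.035,-0.0,-0.001],[0.003,-0.035,-0.0,-0.001],[0.003,-0.035,-0.0,-0.001],[0.003,-0.035,-0.0,-0.002],[0.003,-0.035,-0.0,-0.001],[0.003,-0.035,-0.0,-0.002],[0.003,-0.035,-0.0,-0.001],[0.003,-0.034,-0.0,-0.002],[0.003,-0.035,-0.0,-0.001]]
```

Fork gripped at 49 mm. I carry it to the fork holder.

Emit:
apply_moves(
  series=[
    [0,0,-0.015,0],
    [0,0,-0.015,0],
    [0,0,-0.015,0],
    [0,0,-0.015,0],
    [0,0,-0.015,0],
    [0,0,-0.015,0],
    [0.003,-0.035,0,-0.001],
    [0.003,-0.035,0,-0.001],
    [0.003,-0.035,0,-0.001],
    [0.003,-0.035,0,-0.001],
  ],
)

```text
time_s: 17.02
tcp_pos: [0.4841, 0.2162, 0.0763]
tool_rot: [[-1.0, -0.005, -0.002], [-0.005, 1.0, -0.001], [0.002, -0.001, -1.0]]
force: [0.4, -0.6, -1.8]
grip_width: 0.0492
grasp_force: 63.7
```

Emit:
apply_moves(
  series=[
    [0.003,-0.035,0,-0.001],
    [0.003,-0.035,0,-0.001],
    [0.003,-0.035,0,-0.001],
    [0.003,-0.035,0,-0.001],
    [0.003,-0.035,0,-0.001],
    [0.003,-0.035,0,-0.001],
    [0.003,-0.035,0,-0.001],
    [0.003,-0.035,0,-0.001],
    [0.002,-0.034,0,-0.001],
    [0.002,-0.034,0,0],
  ],
)

```text
time_s: 17.85
tcp_pos: [0.4591, -0.1319, 0.0765]
tool_rot: [[-1.0, -0.013, -0.002], [-0.013, 1.0, 0.001], [0.002, 0.001, -1.0]]
force: [0.7, 0.6, -1.5]
grip_width: 0.049
grasp_force: 63.7
```

Emit:
apply_moves(
  series=[
    [0,0,0,0],
    [0,0,0,0],
    [0,0,0,0],
  ],
)

```text
time_s: 18.1
tcp_pos: [0.4596, -0.1301, 0.0766]
tool_rot: [[-1.0, -0.013, -0.002], [-0.013, 1.0, 0.002], [0.002, 0.002, -1.0]]
force: [0.9, 0.8, -1.1]
grip_width: 0.0496
grasp_force: 63.6
```

```bash
python3 plan.py .459 -.1313 -.006 91 7
```

```text
t 18.1 tcp [ 0.4596 -0.1301  0.0766] yaw 90.7 F [ 0.9  0.8 -1.1] w 0.0496 gf 63.6 q [-0.42 -0.06 -0.26  1.38  0.   -0.43]
[[0.0,-0.0,0.012,-0.001],[0.0,-0.0,0.012,-0.001],[0.0,-0.0,0.012,-0.001],[0.0,-0.0,0.012,-0.0],[0.0,-0.0,0.012,-0.001],[0.0,-0.001,0.011,-0.0],[0.001,-0.0,0.012,-0.001]]
```

Emit:
apply_moves(
  series=[
    [0,-0.001,0.012,0],
    [0,0,0.012,0],
    [0,0,0.012,0],
    [0,0,0.012,0],
    [0,0,0.012,0],
    [0,0,0.012,0],
    [0,0,0.009,0],
    [0,0,0,0],
    [0,0,0,0],
  ],
)

```text
time_s: 18.85
tcp_pos: [0.4596, -0.1313, -0.0045]
tool_rot: [[-1.0, -0.013, -0.002], [-0.013, 1.0, 0.001], [0.002, 0.001, -1.0]]
force: [-0.5, -0.3, -2.0]
grip_width: 0.0491
grasp_force: 63.6
```

Emit:
apply_moves(
  series=[
    [0,0,0.002,0],
    [0,0,0,0],
    [0,0,0.002,0],
    [0,0,0,0],
    [0,0,0,0],
  ],
)

```text
time_s: 19.27
tcp_pos: [0.4607, -0.1318, -0.0073]
tool_rot: [[-1.0, -0.013, 0.001], [-0.013, 1.0, -0.0], [-0.001, -0.0, -1.0]]
force: [1.6, 0.5, -1.6]
grip_width: 0.0492
grasp_force: 63.6
```

Emit:
apply_moves(
  series=[
    [0,0,0.002,0],
    [0,0,0,0],
    [0,0,0.001,0],
    [0,0,0,0],
    [0,0,0,0],
  ],
)

```text
time_s: 19.68
tcp_pos: [0.4603, -0.1316, -0.0107]
tool_rot: [[-1.0, -0.013, -0.0], [-0.013, 1.0, 0.0], [0.0, 0.0, -1.0]]
force: [-0.8, 0.4, -2.1]
grip_width: 0.0492
grasp_force: 63.6
```

Emit:
apply_moves(
  series=[
    [0,0,0.001,0],
    [0,0,0,0],
    [0,0,0,0],
  ],
)

```text
time_s: 19.93
tcp_pos: [0.4603, -0.1316, -0.0117]
tool_rot: [[-1.0, -0.013, -0.0], [-0.013, 1.0, 0.0], [0.0, 0.0, -1.0]]
force: [-0.1, -0.2, -0.5]
grip_width: 0.0492
grasp_force: 63.6
```

Emit:
apply_moves(
  series=[
    [0,0,0.001,0],
    [0,0,0,0],
    [0,0,0,0],
  ],
)

```text
time_s: 20.18
tcp_pos: [0.4606, -0.1317, -0.0121]
tool_rot: [[-1.0, -0.013, 0.0], [-0.013, 1.0, -0.0], [-0.0, -0.0, -1.0]]
force: [-1.0, 0.8, 1.9]
grip_width: 0.0491
grasp_force: 64.0
```

Emit:
apply_moves(
  series=[
    [0,0,0,0],
    [0,0,0,0],
    [0,0,0,0],
    [0,0,0,0],
    [0,0,0,0],
    [0,0,0,0],
    [0,0,0,0],
  ],
  fingers=0,
)

```text
time_s: 20.77
tcp_pos: [0.4604, -0.1316, -0.0126]
tool_rot: [[-1.0, -0.013, -0.0], [-0.013, 1.0, 0.0], [0.0, 0.0, -1.0]]
force: [1.0, 0.1, 0.3]
grip_width: 0.0857
grasp_force: 0.0
```

Emit:
apply_moves(
  series=[
    [0,0,-0.005,0],
    [0,0,-0.015,0],
    [0,0,-0.02,0],
    [0,0,-0.02,0],
    [0,0,-0.02,0],
    [0,0,-0.01,0],
    [0,0,0,0],
    [0,0,0,0],
  ],
)

```text
time_s: 21.43
tcp_pos: [0.4609, -0.1319, 0.0778]
tool_rot: [[-1.0, -0.013, 0.001], [-0.013, 1.0, -0.001], [-0.001, -0.001, -1.0]]
force: [0.2, -0.3, -0.3]
grip_width: 0.0854
grasp_force: 0.0
```

```bash
python3 plan.py .5738 .1197 .075 86.3 9
```

```text
t 21.43 tcp [ 0.4609 -0.1319  0.0778] yaw 90.8 F [ 0.2 -0.3 -0.3] w 0.0854 gf 0.0 q [-0.42 -0.06 -0.26  1.38 -0.   -0.43]
[[-0.013,0.028,0.0,0.009],[-0.013,0.028,0.0,0.009],[-0.012,0.028,0.0,0.009],[-0.012,0.028,0.0,0.008],[-0.012,0.028,0.001,0.009],[-0.012,0.028,0.0,0.008],[-0.011,0.029,0.001,0.009],[-0.011,0.028,0.0,0.008],[-0.011,0.029,0.001,0.009]]
```

Emit:
apply_moves(
  series=[
    [-0.013,0.028,0,0.009],
    [-0.013,0.028,0,0.009],
    [-0.012,0.028,0,0.009],
    [-0.012,0.028,0,0.009],
    [-0.012,0.028,0,0.009],
    [-0.012,0.028,0,0.008],
    [-0.011,0.028,0,0.008],
    [-0.011,0.028,0,0.008],
    [-0.011,0.029,0,0.009],
    [0,0,0,0],
  ],
)

```text
time_s: 22.27
tcp_pos: [0.5731, 0.1238, 0.0746]
tool_rot: [[-0.998, 0.06, -0.002], [0.06, 0.998, 0.003], [0.002, 0.002, -1.0]]
force: [0.0, -0.8, -0.2]
grip_width: 0.0855
grasp_force: 0.0
```

Emit:
apply_moves(
  series=[
    [0,0,0,0],
    [0,0,0,0],
    [0,0,0,0],
  ],
)

```text
time_s: 22.52
tcp_pos: [0.5719, 0.118, 0.0763]
tool_rot: [[-0.998, 0.066, -0.002], [0.066, 0.998, -0.001], [0.002, -0.001, -1.0]]
force: [0.3, -0.4, 0.0]
grip_width: 0.0851
grasp_force: 0.0
```

```bash
python3 plan.py .5738 .1197 -.011 86.3 8; python3 - <<'E'
from h import *
from rig import viewer
d=viewer.get_image("top"); im=d["image"]
p=cv2.findNonZero(dark(d,(338,210),20,60)).reshape(-1,2)
for z in(.048,.006):
    W=ray(d,p,z)[:,:2]; print(z,(W.min(0)*1e3).round(1),(W.max(0)*1e3).round(1))
cv2.imwrite("pics/t5.png",np.hstack([cv2.resize(im[150:240,295:395],None,fx=4,fy=4,interpolation=2),cv2.resize(im[110:200,190:290],None,fx=4,fy=4,interpolation=2)])[:,:,::-1])
E
```

```text
t 22.52 tcp [0.5719 0.118  0.0763] yaw 86.2 F [ 0.3 -0.4  0. ] w 0.0851 gf 0.0 q [ 0.09  0.21  0.03  1.39 -0.    0.15]
[[-0.0,0.0,0.011,-0.0],[-0.0,0.0,0.011,-0.0],[-0.0,0.0,0.011,-0.0],[-0.0,0.0,0.011,-0.0],[-0.0,0.0,0.011,-0.0],[-0.001,0.001,0.011,-0.0],[-0.0,0.0,0.011,-0.001],[-0.001,0.001,0.01,-0.0]]
0.048 [ 434.7 -154.5] [ 486.8 -102.3]
0.006 [ 435.1 -162. ] [ 489.5 -107.5]
```

View pics/t5.png

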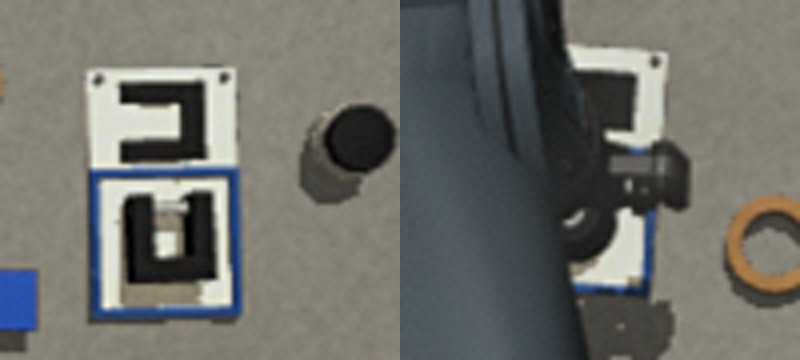

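The fork stands flat at (460.9, -131) mm, 2 mm from the well centre. Now the cap.

Emit:
apply_moves(
  series=[
    [-0.001,0.001,0.012,0],
    [-0.001,0.001,0.012,0],
    [0,0,0.012,0],
    [0,0,0.012,0],
    [0,0,0.012,0],
    [0,0,0.01,0],
    [0,0,0.008,0],
    [0,0,0.006,0],
    [0,0,0,0],
    [0,0,0,0],
  ],
)

```text
time_s: 23.4
tcp_pos: [0.5749, 0.1209, -0.0069]
tool_rot: [[-0.998, 0.065, -0.0], [0.065, 0.998, -0.0], [0.0, -0.0, -1.0]]
force: [-0.4, 0.4, 0.5]
grip_width: 0.0857
grasp_force: 0.0
```

Emit:
apply_moves(
  series=[
    [0,0,0.002,0],
    [0,0,0,0],
    [0,0,0,0],
  ],
)

```text
time_s: 23.65
tcp_pos: [0.5757, 0.121, -0.0079]
tool_rot: [[-0.998, 0.065, 0.001], [0.065, 0.998, 0.0], [-0.001, 0.0, -1.0]]
force: [0.2, 0.2, -0.7]
grip_width: 0.0852
grasp_force: 0.0
```

Emit:
apply_moves(
  series=[
    [0,0,0,0],
    [0,0,0,0],
    [0,0,0,0],
    [0,0,0,0],
    [0,0,0,0],
    [0,0,0,0],
    [0,0,0,0],
    [0,0,0,0],
  ],
  fingers=1,
)

```text
time_s: 24.32
tcp_pos: [0.5756, 0.1209, -0.0081]
tool_rot: [[-0.998, 0.065, 0.001], [0.065, 0.998, 0.0], [-0.001, 0.0, -1.0]]
force: [0.7, -0.4, 2.7]
grip_width: 0.0365
grasp_force: 60.3
```

```bash
python3 plan.py .5738 .1197 .079 86.3 6 .497 .3568 .079 102.2 9
```

```text
t 24.32 tcp [ 0.5756  0.1209 -0.0081] yaw 86.3 F [ 0.7 -0.4  2.7] w 0.0365 gf 60.3 q [ 0.09  0.26 -0.08  1.23 -0.    0.16]
[[0.0,-0.0,-0.015,-0.0],[0.0,-0.0,-0.014,-0.0],[0.0,-0.0,-0.015,-0.0],[0.001,-0.0,-0.014,-0.0],[0.0,-0.001,-0.015,-0.0],[0.001,-0.0,-0.014,-0.0],[0.01,0.026,-0.0,-0.031],[0.009,0.026,-0.0,-0.031],[0.009,0.026,-0.0,-0.031],[0.008,0.027,-0.0,-0.031]]
[[0.007,0.027,-0.0,-0.031],[0.006,0.027,-0.0,-0.031],[0.005,0.027,-0.0,-0.031],[0.005,0.027,-0.0,-0.03],[0.003,0.027,-0.0,-0.031]]
```

Emit:
apply_moves(
  series=[
    [0,0,-0.015,0],
    [0,0,-0.015,0],
    [0,0,-0.015,0],
    [0,0,-0.015,0],
    [0,0,-0.015,0],
    [0,0,-0.015,0],
    [0.01,0.026,0,-0.03],
    [0.009,0.026,0,-0.03],
    [0.009,0.026,0,-0.03],
    [0.008,0.027,0,-0.03],
  ],
)

```text
time_s: 25.15
tcp_pos: [0.5402, 0.2272, 0.0807]
tool_rot: [[-0.998, -0.056, -0.002], [-0.056, 0.998, -0.0], [0.002, -0.0, -1.0]]
force: [0.5, 0.3, -0.2]
grip_width: 0.0363
grasp_force: 60.1
```

Emit:
apply_moves(
  series=[
    [0.007,0.027,0,-0.03],
    [0.007,0.027,0,-0.03],
    [0.006,0.027,0,-0.03],
    [0.005,0.027,0,-0.03],
    [0.004,0.027,0,-0.03],
    [0,0,0,0],
    [0,0,0,0],
    [0,0,0,0],
    [0,0,0,0],
  ],
)

```text
time_s: 25.9
tcp_pos: [0.4969, 0.3564, 0.0809]
tool_rot: [[-0.979, -0.202, -0.001], [-0.202, 0.979, -0.001], [0.001, -0.001, -1.0]]
force: [-0.1, -0.1, -1.7]
grip_width: 0.0364
grasp_force: 60.2
```

```bash
python3 plan.py .4985 .3565 -.003 102 7
```

```text
t 25.9 tcp [0.4969 0.3564 0.0809] yaw 101.7 F [-0.1 -0.1 -1.7] w 0.0364 gf 60.2 q [ 0.51  0.28  0.12  1.41 -0.    0.31]
[[-0.0,-0.0,0.012,-0.001],[-0.0,-0.0,0.012,-0.001],[-0.0,-0.0,0.012,-0.001],[-0.0,-0.0,0.012,-0.001],[-0.001,-0.0,0.012,-0.001],[-0.0,-0.0,0.012,-0.0],[-0.001,-0.0,0.012,-0.001]]
```

Emit:
apply_moves(
  series=[
    [-0.001,0,0.012,0],
    [-0.001,0,0.012,0],
    [0,0,0.012,0],
    [0,0,0.012,0],
    [0,0,0.012,0],
    [0,0,0.012,0],
    [0,0,0.012,0],
    [0,0,0,0],
    [0,0,0,0],
  ],
)

```text
time_s: 26.65
tcp_pos: [0.4976, 0.3574, -0.0042]
tool_rot: [[-0.979, -0.204, -0.003], [-0.204, 0.979, -0.001], [0.003, -0.001, -1.0]]
force: [-0.3, -0.0, -1.6]
grip_width: 0.0361
grasp_force: 60.2
```

Emit:
apply_moves(
  series=[
    [0,0,0.002,0],
    [0,0,0,0],
    [0,0,0.001,0],
    [0,0,0,0],
    [0,0,0,0],
  ],
)

```text
time_s: 27.07
tcp_pos: [0.4992, 0.3582, -0.005]
tool_rot: [[-0.979, -0.204, 0.001], [-0.204, 0.979, 0.001], [-0.001, 0.0, -1.0]]
force: [0.2, 0.1, -0.7]
grip_width: 0.0364
grasp_force: 60.2
```

Emit:
apply_moves(
  series=[
    [0,0,0.001,0],
    [0,0,0,0],
    [0,0,0,0],
  ],
)

```text
time_s: 27.32
tcp_pos: [0.4988, 0.3579, -0.0066]
tool_rot: [[-0.979, -0.204, -0.0], [-0.204, 0.979, -0.0], [0.0, -0.0, -1.0]]
force: [-0.7, -0.1, -0.6]
grip_width: 0.0367
grasp_force: 60.2
```

Emit:
apply_moves(
  series=[
    [0,-0.001,0.001,0],
    [0,0,0,0],
    [0,0,0,0],
  ],
)

```text
time_s: 27.57
tcp_pos: [0.4989, 0.3568, -0.0078]
tool_rot: [[-0.979, -0.204, -0.0], [-0.204, 0.979, -0.0], [0.0, -0.0, -1.0]]
force: [-0.1, -0.0, -0.9]
grip_width: 0.0362
grasp_force: 60.2
```

Emit:
apply_moves(
  series=[
    [0,0,0.001,0],
    [0,0,0,0],
    [0,0,0,0],
  ],
)

```text
time_s: 27.82
tcp_pos: [0.4991, 0.3569, -0.0081]
tool_rot: [[-0.979, -0.204, 0.0], [-0.204, 0.979, 0.0], [-0.0, -0.0, -1.0]]
force: [-0.4, -0.4, 1.5]
grip_width: 0.0362
grasp_force: 60.5
```

Contact. I release, lift and go to the bar.

Emit:
apply_moves(
  series=[
    [0,0,0,0],
    [0,0,0,0],
    [0,0,0,0],
    [0,0,0,0],
    [0,0,0,0],
    [0,0,0,0],
    [0,0,0,0],
  ],
  fingers=0,
)

```text
time_s: 28.4
tcp_pos: [0.499, 0.3569, -0.0087]
tool_rot: [[-0.979, -0.204, -0.0], [-0.204, 0.979, -0.0], [0.0, -0.0, -1.0]]
force: [0.9, 0.6, -0.3]
grip_width: 0.0852
grasp_force: 0.0
```

Emit:
apply_moves(
  series=[
    [0,0,-0.005,0],
    [0,0,-0.015,0],
    [0,0,-0.02,0],
    [0,0,-0.02,0],
    [0,0,-0.02,0],
    [0,0,-0.01,0],
    [0,0,0,0],
    [0,0,0,0],
  ],
)

```text
time_s: 29.07
tcp_pos: [0.4996, 0.3572, 0.082]
tool_rot: [[-0.979, -0.204, 0.001], [-0.204, 0.979, 0.001], [-0.002, 0.0, -1.0]]
force: [-0.9, 0.4, 0.8]
grip_width: 0.0857
grasp_force: 0.0
```

```bash
python3 plan.py .4595 -.371 .08 102.4 20
```

```text
t 29.07 tcp [0.4996 0.3572 0.082 ] yaw 101.8 F [-0.9  0.4  0.8] w 0.0857 gf 0.0 q [ 0.51  0.28  0.13  1.41 -0.    0.31]
[[0.009,-0.035,0.0,-0.001],[0.009,-0.035,0.0,-0.001],[0.009,-0.035,0.0,-0.001],[0.01,-0.035,0.0,-0.0],[0.01,-0.035,0.0,-0.001],[0.01,-0.035,0.0,-0.0],[0.01,-0.035,0.0,-0.001],[0.009,-0.035,0.0,-0.0],[0.01,-0.035,0.0,-0.001],[0.01,-0.035,0.0,-0.0]]
[[0.009,-0.035,0.0,-0.001],[0.01,-0.035,0.0,-0.0],[0.01,-0.035,0.0,-0.001],[0.009,-0.036,0.0,-0.0],[0.01,-0.035,0.0,-0.001],[0.01,-0.036,0.0,-0.0],[0.009,-0.035,0.001,-0.001],[0.01,-0.036,0.0,-0.0],[0.009,-0.035,0.001,-0.001],[0.01,-0.036,0.0,-0.0]]
```

Emit:
apply_moves(
  series=[
    [0.009,-0.035,0,0],
    [0.009,-0.035,0,0],
    [0.009,-0.035,0,0],
    [0.01,-0.035,0,-0.001],
    [0.01,-0.035,0,-0.001],
    [0.01,-0.035,0,-0.001],
    [0.01,-0.035,0,-0.001],
    [0.009,-0.035,0,-0.001],
    [0.01,-0.035,0,-0.001],
    [0.01,-0.035,0,0],
  ],
)

```text
time_s: 29.9
tcp_pos: [0.4752, -0.0067, 0.0793]
tool_rot: [[-0.978, -0.21, -0.003], [-0.21, 0.978, 0.001], [0.003, 0.001, -1.0]]
force: [1.2, -0.0, 0.4]
grip_width: 0.0852
grasp_force: 0.0
```

Emit:
apply_moves(
  series=[
    [0.009,-0.035,0,0],
    [0.01,-0.035,0,0],
    [0.01,-0.035,0,-0.001],
    [0.009,-0.036,0,-0.001],
    [0.01,-0.035,0,-0.001],
    [0.01,-0.036,0,-0.001],
    [0.009,-0.035,0.001,-0.001],
    [0.01,-0.036,0,0],
    [0.009,-0.035,0.001,0],
    [0.01,-0.036,0,0],
  ],
)

```text
time_s: 30.73
tcp_pos: [0.4569, -0.3722, 0.0767]
tool_rot: [[-0.977, -0.214, -0.003], [-0.214, 0.977, 0.003], [0.002, 0.004, -1.0]]
force: [0.4, 0.7, 0.5]
grip_width: 0.0853
grasp_force: 0.0
```

Emit:
apply_moves(
  series=[
    [0,0,0,0],
    [0,0,0,0],
    [0,0,0,0],
  ],
)

```text
time_s: 30.98
tcp_pos: [0.4573, -0.3704, 0.0774]
tool_rot: [[-0.977, -0.214, -0.002], [-0.214, 0.977, 0.003], [0.002, 0.004, -1.0]]
force: [-0.3, -0.5, 0.8]
grip_width: 0.0856
grasp_force: 0.0
```

```bash
python3 plan.py .4595 -.371 -.012 102.4 8; python3 - <<'E'
from h import *
from rig import viewer
T=viewer.get_image("top"); S=viewer.get_image("side"); pickle.dump({"top":T,"side":S},open("t6.pkl","wb"))
# cap in round holder: steel disc by triangulation, predicted centre (.497,.3568,.052)
a=proj(T,(.497,.3568,.052)).round().astype(int); b=proj(S,(.497,.3568,.052)).round().astype(int)
g=lambda d,c:blob(d,tuple(c),5,70)
print(a,b); A,B=blob(T,tuple(a),4,90),blob(S,tuple(b),3,90); print(A,B,tri(T,A,S,B).round(4),ray(T,A,.052).round(4))
m=dark(T,tuple(proj(T,(.497,.3568,.02)).round().astype(int)),18,75); p=cv2.findNonZero(m).reshape(-1,2)
W=ray(T,p,.01)[:,:2];print((W.min(0)*1e3).round(1),(W.max(0)*1e3).round(1))
E
```

```text
t 30.98 tcp [ 0.4573 -0.3704  0.0774] yaw 102.4 F [-0.3 -0.5  0.8] w 0.0856 gf 0.0 q [-0.79  0.22  0.05  1.4   0.   -1.01]
[[-0.0,-0.0,0.011,-0.0],[-0.0,-0.0,0.011,-0.0],[-0.0,-0.0,0.011,-0.0],[-0.0,-0.0,0.011,-0.0],[-0.0,-0.0,0.011,-0.0],[-0.001,-0.0,0.011,-0.0],[-0.0,-0.001,0.012,-0.0],[-0.001,-0.0,0.011,-0.001]]
[131 196] [260 168]
[131.47803347 195.0873431 ] [260.1136141  166.52791381] [0.4971 0.3545 0.0587] [[0.4986 0.3567 0.052 ]]
[474.7 333.4] [521.7 387.5]
```

The cap's steel disc measures about 1.5 mm from the well centre. Now the bar.

Emit:
apply_moves(
  series=[
    [-0.001,0,0.012,0],
    [-0.001,0,0.012,0],
    [0,0,0.012,0],
    [0,0,0.012,0],
    [0,0,0.012,0],
    [0,0,0.012,0],
    [0,0,0.01,0],
    [0,0,0.007,0],
    [0,0,0,0],
    [0,0,0,0],
  ],
)

```text
time_s: 31.92
tcp_pos: [0.46, -0.371, -0.0102]
tool_rot: [[-0.977, -0.214, -0.001], [-0.214, 0.977, 0.001], [0.001, 0.001, -1.0]]
force: [-0.1, 0.3, -0.6]
grip_width: 0.0854
grasp_force: 0.0
```

Emit:
apply_moves(
  series=[
    [0,0,0,0],
    [0,0,0,0],
    [0,0,0,0],
    [0,0,0,0],
    [0,0,0,0],
    [0,0,0,0],
    [0,0,0,0],
    [0,0,0,0],
  ],
  fingers=1,
)

```text
time_s: 32.58
tcp_pos: [0.461, -0.3719, -0.0086]
tool_rot: [[-0.977, -0.214, 0.001], [-0.214, 0.977, -0.001], [-0.001, -0.002, -1.0]]
force: [0.1, -0.7, 3.8]
grip_width: 0.0352
grasp_force: 61.9
```

```bash
python3 plan.py .4595 -.371 .08 102.4 6 .5755 .1169 .08 86.3 16
```

```text
t 32.58 tcp [ 0.461  -0.3719 -0.0086] yaw 102.4 F [ 0.1 -0.7  3.8] w 0.0352 gf 61.9 q [-0.79  0.27 -0.07  1.23  0.   -1.01]
[[0.0,0.0,-0.015,-0.0],[0.0,0.0,-0.015,-0.0],[0.0,0.0,-0.015,-0.0],[0.0,0.0,-0.015,-0.0],[0.001,0.001,-0.014,-0.0],[0.0,0.0,-0.015,-0.0],[-0.014,0.028,0.0,0.018],[-0.013,0.028,0.0,0.018],[-0.013,0.029,0.0,0.017],[-0.012,0.029,0.0,0.018]]
[[-0.012,0.029,0.0,0.017],[-0.011,0.029,0.0,0.018],[-0.01,0.03,0.0,0.017],[-0.01,0.03,0.0,0.018],[-0.009,0.03,0.0,0.017],[-0.009,0.03,0.0,0.018],[-0.008,0.03,0.0,0.017],[-0.008,0.03,0.0,0.018],[-0.007,0.031,0.0,0.017],[-0.007,0.031,0.0,0.018]]
[[-0.007,0.03,0.0,0.017],[-0.006,0.031,0.0,0.018]]
```

Emit:
apply_moves(
  series=[
    [0,0,-0.015,0],
    [0,0,-0.015,0],
    [0,0,-0.015,0],
    [0,0,-0.015,0],
    [0,0,-0.015,0],
    [0,0,-0.015,0],
    [-0.014,0.028,0,0.018],
    [-0.013,0.028,0,0.018],
    [-0.013,0.029,0,0.017],
    [-0.012,0.029,0,0.018],
  ],
)

```text
time_s: 33.42
tcp_pos: [0.4893, -0.2478, 0.0793]
tool_rot: [[-0.99, -0.143, -0.002], [-0.143, 0.99, 0.001], [0.002, 0.002, -1.0]]
force: [-0.1, 0.4, -2.4]
grip_width: 0.035
grasp_force: 61.5
```

Emit:
apply_moves(
  series=[
    [-0.012,0.029,0,0.017],
    [-0.011,0.029,0,0.018],
    [-0.01,0.03,0,0.017],
    [-0.01,0.03,0,0.018],
    [-0.009,0.03,0,0.017],
    [-0.009,0.03,0,0.018],
    [-0.008,0.03,0,0.017],
    [-0.008,0.03,0,0.018],
    [-0.007,0.031,0,0.017],
    [-0.007,0.031,0,0.018],
  ],
)

```text
time_s: 34.25
tcp_pos: [0.5599, 0.0579, 0.0791]
tool_rot: [[-1.0, 0.031, -0.003], [0.031, 1.0, -0.0], [0.003, -0.0, -1.0]]
force: [-0.3, -0.2, -1.1]
grip_width: 0.0348
grasp_force: 61.4
```

Emit:
apply_moves(
  series=[
    [-0.007,0.03,0,0.017],
    [-0.006,0.03,0,0.017],
    [0,0,0,0],
    [0,0,0,0],
    [0,0,0,0],
    [0,0,0,0],
  ],
)

```text
time_s: 34.75
tcp_pos: [0.5755, 0.1149, 0.0797]
tool_rot: [[-0.998, 0.065, -0.002], [0.065, 0.998, -0.001], [0.002, -0.001, -1.0]]
force: [-0.1, -0.5, -1.4]
grip_width: 0.0352
grasp_force: 61.3
```

```bash
python3 plan.py .576 .1169 -.004 86.3 7
```

```text
t 34.75 tcp [0.5755 0.1149 0.0797] yaw 86.3 F [-0.1 -0.5 -1.4] w 0.0352 gf 61.3 q [ 0.08  0.22  0.04  1.4  -0.    0.15]
[[-0.0,0.0,0.012,-0.0],[-0.0,0.0,0.012,-0.0],[-0.0,0.0,0.012,-0.0],[-0.0,0.001,0.012,-0.0],[-0.0,0.0,0.012,-0.0],[-0.0,0.001,0.012,-0.0],[-0.0,0.0,0.012,-0.0]]
```

Emit:
apply_moves(
  series=[
    [0,0.001,0.012,0],
    [0,0.001,0.012,0],
    [0,0,0.012,0],
    [0,0,0.012,0],
    [0,0,0.012,0],
    [0,0,0.012,0],
    [0,0,0.012,0],
    [0,0,0,0],
    [0,0,0,0],
  ],
)

```text
time_s: 35.5
tcp_pos: [0.575, 0.1178, -0.0051]
tool_rot: [[-0.998, 0.064, -0.003], [0.064, 0.998, -0.0], [0.003, -0.0, -1.0]]
force: [-0.5, 0.0, -1.8]
grip_width: 0.0353
grasp_force: 61.3
```

Emit:
apply_moves(
  series=[
    [0,0,0.002,0],
    [0,0,0,0],
    [0,0,0.001,0],
    [0,0,0,0],
    [0,0,0,0],
  ],
)

```text
time_s: 35.92
tcp_pos: [0.5768, 0.1179, -0.006]
tool_rot: [[-0.998, 0.064, 0.001], [0.064, 0.998, 0.0], [-0.001, 0.0, -1.0]]
force: [0.7, -0.7, -2.3]
grip_width: 0.0347
grasp_force: 61.3
```

Emit:
apply_moves(
  series=[
    [0,0,0.001,0],
    [0,0,0,0],
    [0,0,0,0],
  ],
)

```text
time_s: 36.17
tcp_pos: [0.5762, 0.1178, -0.0076]
tool_rot: [[-0.998, 0.064, -0.0], [0.064, 0.998, -0.0], [0.0, -0.0, -1.0]]
force: [0.0, 0.1, -0.5]
grip_width: 0.0351
grasp_force: 61.3
```

Emit:
apply_moves(
  series=[
    [0,-0.001,0.001,0],
    [0,0,0,0],
    [0,0,0,0],
  ],
)

```text
time_s: 36.42
tcp_pos: [0.5763, 0.1168, -0.0086]
tool_rot: [[-0.998, 0.064, 0.0], [0.064, 0.998, -0.0], [-0.0, -0.0, -1.0]]
force: [-0.7, -0.4, -0.9]
grip_width: 0.0351
grasp_force: 61.4
```

Emit:
apply_moves(
  series=[
    [0,0,0.001,0],
    [0,0,0,0],
    [0,0,0,0],
  ],
)

```text
time_s: 36.67
tcp_pos: [0.5763, 0.1168, -0.0086]
tool_rot: [[-0.998, 0.064, 0.0], [0.064, 0.998, -0.0], [-0.0, -0.0, -1.0]]
force: [-3.2, 0.1, 4.8]
grip_width: 0.0351
grasp_force: 62.0
```

Contact. I release, lift and back away.

Emit:
apply_moves(
  series=[
    [0,0,0,0],
    [0,0,0,0],
    [0,0,0,0],
    [0,0,0,0],
    [0,0,0,0],
    [0,0,0,0],
    [0,0,0,0],
  ],
  fingers=0,
)

```text
time_s: 37.25
tcp_pos: [0.5762, 0.1169, -0.0097]
tool_rot: [[-0.998, 0.064, -0.0], [0.064, 0.998, 0.0], [0.0, 0.0, -1.0]]
force: [0.8, -0.2, 0.0]
grip_width: 0.0853
grasp_force: 0.0
```

Emit:
apply_moves(
  series=[
    [0,0,-0.005,0],
    [0,0,-0.015,0],
    [0,0,-0.02,0],
    [0,0,-0.02,0],
    [0,0,-0.02,0],
    [0,0,-0.02,0],
    [0,0,-0.02,0],
    [0.03,0,-0.01,0],
    [0.03,0,-0.01,0],
    [0.03,0,0,0],
  ],
)

```text
time_s: 38.08
tcp_pos: [0.4874, 0.1227, 0.1334]
tool_rot: [[-0.998, 0.064, 0.005], [0.064, 0.998, 0.001], [-0.005, 0.001, -1.0]]
force: [0.3, -0.2, 0.8]
grip_width: 0.0854
grasp_force: 0.0
```

Emit:
apply_moves(
  series=[
    [0.03,0,0,0],
    [0.03,0,0,0],
    [0.03,0,0,0],
    [0.03,0,0,0],
    [0.03,0,0,0],
    [0.02,0,0,0],
    [0,0,0,0],
    [0,0,0,0],
    [0,0,0,0],
  ],
)

```text
time_s: 38.83
tcp_pos: [0.3176, 0.1335, 0.131]
tool_rot: [[-0.998, 0.064, 0.002], [0.064, 0.998, 0.0], [-0.002, 0.0, -1.0]]
force: [0.2, -0.3, -0.4]
grip_width: 0.0856
grasp_force: 0.0
```

```bash
python3 - <<'E'
from h import *
from rig import viewer
T=viewer.get_image("top"); S=viewer.get_image("side")
for n,X,th in(("bar",(.5749,.1169),60),("fork",(.459,-.1313),60),("cap",(.497,.3568),75)):
    m=dark(T,tuple(proj(T,(*X,.03)).round().astype(int)),18,th); p=cv2.findNonZero(m).reshape(-1,2)
    for z in(.05,.006):
        W=ray(T,p,z)[:,:2].astype(np.float32); print(n,z,(W.min(0)*1e3).round(1),(W.max(0)*1e3).round(1))
cv2.imwrite("pics/end.png",np.vstack([cv2.resize(T["image"][100:250,95:475],(760,300),interpolation=2),cv2.resize(S["image"][140:370,210:430],(287,300),interpolation=2).repeat(1,0) if 0 else cv2.copyMakeBorder(cv2.resize(S["image"][140:370,210:430],(287,300),interpolation=2),0,0,0,473,cv2.BORDER_CONSTANT)])[:,:,::-1])
E
```

```text
bar 0.05 [541.5  97.8] [601.3 133.7]
bar 0.006 [546.8 101.5] [609.4 139. ]
fork 0.05 [ 434.7 -154.1] [ 486.7 -102. ]
fork 0.006 [ 435.1 -162. ] [ 489.5 -107.5]
cap 0.05 [472.7 320.7] [517.9 372.7]
cap 0.006 [474.9 334.7] [522.1 389. ]
```

View pics/end.png

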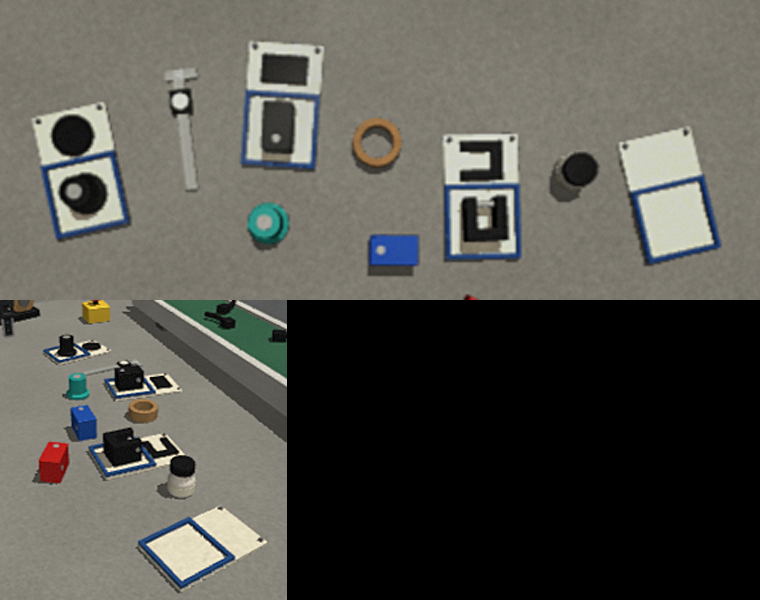

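The final view shows the cap, bar and fork upright and centred in their own holders, at (80,193), (278,127) and (483,220). The spare holder is empty and the bystanders are where they were.

```bash
python3 -c "
from rig import ticket; print(ticket.finish_job())"
```

```text
the job is handed in; nothing more can be done
None
```

The job is handed in: the cap, bar and fork each stand upright in their own holder, about 2 mm or less from the well centre by camera. The bar went via the spare holder, which is empty again, and the caliper, tape roll and jar look unmoved.

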